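Reload the paint-marker mixer and set its inner knob

ROBOT

A 7-joint arm with a two-finger parallel gripper is mounted at the origin on the work surface. World frame = base frame: x ahead of the robot, y to its left, z up, the work surface at z = 0. Lengths are in m, angles in rad, forces in N, time in s.
With the tool pointing down it reaches from about 0.375 to 0.925 m from the base axis. Payload 3.1 kg.
Tool frame: the origin (TCP) lies at the very end of the fingers, on their centre line; the grasp point (between the pads) lies 19 mm behind it; z points along the fingers, y is the line along which they close (so a half turn about z gives the same grasp; the last joint's range is limited). The gripper opens to 85 mm and grips with 20 to 120 N. Pads are 22 mm wide; open, the fingers measure 114 mm over their backs; the gripper's body (76 mm by 85 mm) begins 54 mm behind the grasp point. The pads swing forward as they close: fully open they stand 13 mm farther back than shut.
Start: joints at [1.051, 0.383, 0.044, 1.598, -0.018, 1.161, -0.05], TCP at [0.266, -0.593, 0.231] pointing down, gripper open.
Joint ranges: [-2.61, 2.61], [-0.41, 2.15], [-1.48, 1.57], [0, 2.5], [-1.57, 4.71], [0.05, 1.97], [-2.85, 2.85]. Speed limits (rad/s): [2.79, 2.79, 3.14, 3.14, 3.14, 3.14, 3.14].

INTERFACE

Orientations are given as a unit quaternion [w, x, y, z].
In Python, from rig import r gives the robot as it stands.
- The arm moves only by the tool send_rows, never from a script. Its argument "rows" is a list of rows, each an object of numbers: "tx", "ty", "tz": the shift along the tool's x, y, z in mm; "twist": the turn about the tool's z in rad. In form: [{"tx": .., "ty": .., "tz": .., "twist": ..}, ...]. A call has 1 to 10 rows; each row is the pose to reach, as a shift and turn from the pose commanded when the call began, along the tool's axes at that moment; what a row does not reach only later rows make up. A row lasts 1/8 s, in which the tool goes at most 62.5 mm and 10.7 degrees, less where a joint would pass 70% of its speed; a pose out of reach is approached as far as the arm can. A call with a gripper value outside its range is refused whole. "jaw" is the finger opening in mm, from 0 to 85.4, set as the call begins (left out, the last holds). The fingers move at their own pace and stop on an object; "newtons" is the grip in N (left out, the last holds). Time passes only in rows, so rows that repeat a pose let the fingers close. It gives the time, the measured TCP pose, the force, the opening and the grip force at its end, in the units of the state.
- r.read_state(): the state, without advancing time (a new reading comes with each control period).
- r.capture(name): name is "side" or "top"; returns a dict with "pixels" (420x560x3 uint8, red, green, blue), "fx", "fy", "cx", "cy" (pixels), "pose" (4x4, takes a point from camera to world coordinates). Camera axes: x right, y down, z forward; pixel columns grow to the right and rows downward; lengths in m; the calibration is good to about 2 mm. A picture is of the moment at which its call begins. There is no depth.
- r.hand_in(): hands the job in; it is judged then, once.
Trained networks look in a picture, given as the dict that the camera call returned (one of the last four; its "shot" number tells which), for a name from the list of things; names that differ only in an ending like _2 or _b are one class to them, and where a whole thing is asked for, a point or a joint stands for the part that bears it (a point fixed in the world has none). Each returns a list of dicts, best first, with "p" (0 to 1); they miss things now and then, are a little off and sometimes report something else, mostly with a low value. They report only what shows in the picture. A call takes as long as a camera call. They do not tell look-alikes from the thing itself.
- r.look_for(picture, query): "extent" ([left, top, right, bottom] in pixels, round what is visible of it).
- r.mark_of(picture, query): "at" ([column, row] in pixels: a listed point, or the origin of a listed thing).
The state is a dict: "t": time; "q": joint angles; "joint_vel": joint speeds; "joint_torque": joint torques, N m; "tcp_pos": TCP position; "tcp_rot": TCP orientation; "wrist_force": force on the tool from outside, world axes, zero at the start; "torque": the same for the moment, N m; "finger_gap": finger opening in m; "grip_force": force on a finger pad.
Only numpy, scipy, OpenCV 4.12 (cv2) and the standard library are available. Lean on these libraries where they do the work, as an engineer would, in place of code of your own. Each camera call takes 0.05 s, during which the arm holds its last target. There are 200 camera calls.

TASK

Change the load of the paint-marker mixer: pull out the finished markers that are in its clips now and lay them flat in the wooden tray, and press every marker lying on the bench down into a clip station, roughly centred, until the spring fingers have snapped round both ends of its barrel. Turn only the small inner knob until its white pointer lines up with the rib on the outer ring, without turning the ring, and when all that is done press the start button fully down and let go. Leave the jars, the tin and the tools as they stand, and see at the end that every marker is still where it belongs.

Things in the scene. Friction and masses are not known exactly. Their poses are not given: they have to be found in the camera images.
- jar_a: bystander: small clear paint jar, 44 mm wide, 50 mm tall
- jar_b: bystander: clear paint jar, 70 mm wide, 75 mm tall
- tin: bystander: paint tin, 70 mm wide, 55 mm tall
- brush: bystander: paint brush, 200 mm long
- knife: bystander: palette knife, 250 mm long
- mixer: Marker mixer, a fixed grey machine. Origin at table height; x points away from its front edge, z up. Base: x -85 to 85, y -230 to 190 mm, top at z = 30 mm, with four clip stations at y = 145, 80, 15 and -50 mm. Right end (y -230 to -120 mm): a console, top at z = 60 mm, with the concentric knob pair (axis at x 25, y -175 mm) and the start button.
- ring (a joint): Angle (rad) of the outer ring about the vertical axis, anticlockwise from above positive; 0 when its rib points along the mixer's x. Aluminium disc of 36 mm radius, 14 mm thick, upper face 74 mm above the table. It turns very easily (0.03 N m) and stays where it is put. Its setting must be left alone.
- knob (a joint): Angle (rad) of the inner knob, same axis, sign and zero as the ring (pointer along the mixer's x at 0); stops at -1.7 and 1.7. It turns with about 0.05 N m, independently of the ring, and stays where it is left. At the start it stands 0.7 to 2.7 rad clockwise of the rib.
- knob_top (a point): Centre of the inner knob's top, on the common axis, 112 mm above the table; its x axis points along the white pointer line (on the top and down the side). The knob is a plain black cylinder of 14 mm radius, 38 mm tall, all of it above the ring's upper face.
- ring_rib (a point): Top of the black radial rib on the outer ring, 30 mm from the axis, 79 mm above the table; its x axis points outward along the rib. The rib is 8 mm wide, from radius 18 to 36 mm, and stands 5 mm above the ring's upper face (33 mm below the knob's top).
- start (a joint): Travel of the start button (m): 0 up, 0.006 fully pressed; it takes 5 N and springs back.
- start_top (a point): Centre of the top of the grey round start button (16 mm radius, pressed straight down), on the console 80 mm in front of the knob's axis (towards mixer -x).
- clip1 (a point): Marker's centre when home in clip station 1 (mixer y = 145 mm, 66 mm above table); axes as the mixer's. Sprung finger pairs (14 mm long) stand 38 mm either side along x, lips 16 mm apart at 75 mm height, flared tips to 92 mm; a barrel pressed straight down (roughly 10 N) spreads them and rests on blocks 55 mm high. Between pairs 62 mm is free for a gripper, down to 30 mm.
- clip2 (a point): Marker's centre when home in clip station 2 (mixer y = 80 mm, 66 mm above table); axes as the mixer's. As clip1.
- clip3 (a point): Marker's centre when home in clip station 3 (mixer y = 15 mm, 66 mm above table); axes as the mixer's. As clip1.
- clip4 (a point): Marker's centre when home in clip station 4 (mixer y = -50 mm, 66 mm above table); axes as the mixer's. As clip1.
- pen1: A paint marker on the bench, to be loaded (pen1 to pen4, 3 or 4 present): aluminium barrel 22 mm in diameter, 150 mm long, with a black square cap, 23 by 23 mm and 15 mm long, at both ends, 60 g. Origin at its middle, on its axis; x along the barrel. Gripped across its middle; either end may point either way.
- pen2: Another such marker, or absent.
- pen3: Another such marker, or absent.
- pen4: Another such marker, or absent.
- pen5: A finished marker just like pen1, or absent (1 or 2 of pen5 to pen7 present); it starts home in a clip station, held there by the spring fingers (pulls straight up with roughly 10 N) and belongs in the tray.
- pen6: A finished marker just like pen1, or absent (1 or 2 of pen5 to pen7 present); it starts home in a clip station, held there by the spring fingers (pulls straight up with roughly 10 N) and belongs in the tray.
- pen7: A finished marker just like pen1, or absent (1 or 2 of pen5 to pen7 present); it starts home in a clip station, held there by the spring fingers (pulls straight up with roughly 10 N) and belongs in the tray.
- tray_in (a point): Centre of the inner floor of the fixed wooden tray, 220 mm (x) by 170 mm (y) outside, walls 6 mm thick and 30 mm high, floor 6 mm above the table. Its x lies along the long side. Room for two markers side by side.
Mind the look-alikes: they are no part of the job. What is shaped like the pen4 but blue or green is not meant. What is shaped like the pen5 but blue is not meant.

How it is judged:
On the way, in this order (a step that is already met when the one before it is completed fails the run):
1. every marker from the bench is snapped into a clip station, the finished ones lie in the tray and the inner knob's pointer is in line with the ring's rib (((horizontal distance between pen1 and clip1 below 0.016 m and z of pen1 in the frame of clip1 between -0.005 and 0.005 m) or (horizontal distance between pen1 and clip2 below 0.016 m and z of pen1 in the frame of clip2 between -0.005 and 0.005 m) or (horizontal distance between pen1 and clip3 below 0.016 m and z of pen1 in the frame of clip3 between -0.005 and 0.005 m) or (horizontal distance between pen1 and clip4 below 0.016 m and z of pen1 in the frame of clip4 between -0.005 and 0.005 m)) and angle between the x axis of each of pen1, pen2, pen3, pen4 and the x axis of mixer, either way round below 0.09 rad and ((horizontal distance between pen2 and clip1 below 0.016 m and z of pen2 in the frame of clip1 between -0.005 and 0.005 m) or (horizontal distance between pen2 and clip2 below 0.016 m and z of pen2 in the frame of clip2 between -0.005 and 0.005 m) or (horizontal distance between pen2 and clip3 below 0.016 m and z of pen2 in the frame of clip3 between -0.005 and 0.005 m) or (horizontal distance between pen2 and clip4 below 0.016 m and z of pen2 in the frame of clip4 between -0.005 and 0.005 m)) and ((horizontal distance between pen3 and clip1 below 0.016 m and z of pen3 in the frame of clip1 between -0.005 and 0.005 m) or (horizontal distance between pen3 and clip2 below 0.016 m and z of pen3 in the frame of clip2 between -0.005 and 0.005 m) or (horizontal distance between pen3 and clip3 below 0.016 m and z of pen3 in the frame of clip3 between -0.005 and 0.005 m) or (horizontal distance between pen3 and clip4 below 0.016 m and z of pen3 in the frame of clip4 between -0.005 and 0.005 m)) and ((horizontal distance between pen4 and clip1 below 0.016 m and z of pen4 in the frame of clip1 between -0.005 and 0.005 m) or (horizontal distance between pen4 and clip2 below 0.016 m and z of pen4 in the frame of clip2 between -0.005 and 0.005 m) or (horizontal distance between pen4 and clip3 below 0.016 m and z of pen4 in the frame of clip3 between -0.005 and 0.005 m) or (horizontal distance between pen4 and clip4 below 0.016 m and z of pen4 in the frame of clip4 between -0.005 and 0.005 m)) and x of pen5 in the frame of tray_in between -0.1 and 0.1 m and y of pen5 in the frame of tray_in between -0.075 and 0.075 m and z of pen5 in the frame of tray_in between 0 and 0.045 m and angle between pen5's own x axis and vertical between 1.3 and 1.84 rad and x of pen6 in the frame of tray_in between -0.1 and 0.1 m and y of pen6 in the frame of tray_in between -0.075 and 0.075 m and z of pen6 in the frame of tray_in between 0 and 0.045 m and angle between pen6's own x axis and vertical between 1.3 and 1.84 rad and x of pen7 in the frame of tray_in between -0.1 and 0.1 m and y of pen7 in the frame of tray_in between -0.075 and 0.075 m and z of pen7 in the frame of tray_in between 0 and 0.045 m and angle between pen7's own x axis and vertical between 1.3 and 1.84 rad and angle between the x axis of knob_top and the x axis of ring_rib, either way round below 0.15 rad), for 0.2 s.
2. the start button is pressed down (value of joint start above 0.0045 m), for 0.05 s.
At the end, for the whole second after the job is handed in: pen1-4 at rest in clips: centre within 16 mm (xy), 5 mm (height) of a clip point, axis within 0.09 rad of mixer x; pen5-7 lying in the tray; pointer within 0.15 rad of the rib; rib within 6 mm of its start; button pressed 4.5 mm or more after all that and up again (all of step 1 and linear speed of each of pen1, pen2, pen3, pen4, pen5, pen6, pen7 below 0.02 m/s and distance of ring_rib from where it was at the start of the episode below 0.006 m and value of joint start below 0.002 m); the robot touches nothing.
It fails at once if the outer ring is dragged (its rib moves more than 6 mm) (not (distance of ring_rib from where it was at the start of the episode below 0.006 m)).
It fails at once if a bystander is knocked over or pushed more than 60 mm (distance of any of jar_a, jar_b, tin, brush, knife from where it was at the start of the episode above 0.06 m or angle between any of jar_a, jar_b, tin's own z axis and vertical above 0.6 rad).
Of pen1, pen2, pen3, pen4 only 3 to 4 are there at a start; the rules pass over those that are not, and their reading is None.
Of pen5, pen6, pen7 only 1 to 2 are there at a start; the rules pass over those that are not, and their reading is None.
At some moment in a run one of pen1, pen2, pen3, pen4 may be knocked a few centimetres aside while the robot is not near it.
Once in a run the grip may slacken for a moment while it holds something.
It also fails if it takes over 210 s, if anything falls off the work surface, if the arm or the gripper's body presses on something with over 40 N, if the wrist force passes 120 N, or if a joint passes its speed limit or range.

## Working session

There is one attempt and no reset: what is moved stays moved. The work goes in short steps, Python scripts to look and compute and a tool call to move; the robot and the scene stay as the last step left them, time stands still between calls to the robot, and variables do not carry over. Pictures are saved under pics/ and viewed, at most 14 in all, crops included, and the job is handed in when it is done.

Besides the shell and the picture viewer there is one more tool, called after "Call:" by a JSON object that holds its "fn" and its "kwargs", one argument or row to a line. send_rows: Moves the arm, as the interface text tells. Its arguments: {"type":"object","properties":{"rows":{"type":"array","items":{"type":"object","properties":{"tx":{"type":"number"},"ty":{"type":"number"},"tz":{"type":"number"},"twist":{"type":"number"}}}},"jaw":{"type":"number"},"newtons":{"type":"number"}},"required":["rows"]}

```bash
mkdir -p pics; ls; python3 - <<'E'
from rig import r
import cv2,numpy as np
s=r.read_state();print({k:np.round(v,3).tolist() for k,v in s.items()})
for n in("top","side"):
    c=r.capture(n);cv2.imwrite(f"pics/{n}0.png",c["pixels"][:,:,::-1])
    print(n,c["fx"],c["fy"],c["cx"],c["cy"],np.round(c["pose"],4).tolist())
    for q in("pen1","pen5","mixer","clip1","clip2","clip3","clip4","knob_top","ring_rib","start_top","tray_in"):
        print(q,[(np.round(d["at"],1).tolist(),round(d["p"],2)) for d in r.mark_of(c,q)])
E
```

```text
pics
{'t': 0.0, 'q': [1.051, 0.384, 0.044, 1.6, -0.018, 1.161, -0.05], 'joint_vel': [0.001, -0.0, -0.002, -0.0, -0.0, -0.0, 0.002], 'joint_torque': [-0.001, -43.347, 1.024, -24.951, 0.011, 0.011, -0.0], 'tcp_pos': [0.266, -0.592, 0.23], 'tcp_rot': [-0.001, 0.978, 0.209, -0.0], 'wrist_force': [0.478, 0.429, -0.112], 'torque': [0.008, -0.037, 0.042], 'grip_force': 0.0, 'finger_gap': 0.085}
top 519.9503150849554 519.9503150849554 283.0681914911215 215.6931743653902 [[-0.0232, -0.9826, 0.184, 0.2052], [-0.9997, 0.0215, -0.0117, -0.0181], [0.0075, -0.1843, -0.9828, 1.6399], [0.0, 0.0, 0.0, 1.0]]
pen1 [([182.0, 305.3], 0.93), ([321.9, 166.3], 0.89), ([82.2, 265.0], 0.8), ([335.3, 237.4], 0.74), ([469.5, 196.5], 0.7), ([354.6, 175.4], 0.67), ([165.4, 187.0], 0.61), ([354.1, 288.7], 0.53)]
pen5 [([182.0, 305.3], 0.93), ([321.9, 166.3], 0.89), ([82.2, 265.0], 0.8), ([335.3, 237.4], 0.74), ([469.5, 196.5], 0.7), ([354.6, 175.4], 0.67), ([165.4, 187.0], 0.61), ([354.1, 288.7], 0.53)]
mixer [([215.5, 197.4], 0.95), ([401.9, 203.4], 0.28)]
clip1 [([227.4, 194.5], 0.94), ([185.7, 194.9], 0.85), ([
[... 1136 characters left out ...]
.62), ([216.7, 383.3], 0.61), ([274.6, 201.0], 0.57), ([358.0, 224.8], 0.46), ([201.0, 279.5], 0.46)]
mixer [([230.7, 261.2], 0.92), ([349.2, 204.2], 0.31)]
clip1 [([198.5, 278.0], 0.96), ([234.3, 244.1], 0.82), ([213.2, 262.2], 0.8), ([228.0, 256.6], 0.73)]
clip2 [([198.5, 278.0], 0.96), ([234.3, 244.1], 0.82), ([213.2, 262.2], 0.8), ([228.0, 256.6], 0.73)]
clip3 [([198.5, 278.0], 0.96), ([234.3, 244.1], 0.82), ([213.2, 262.2], 0.8), ([228.0, 256.6], 0.73)]
clip4 [([198.5, 278.0], 0.96), ([234.3, 244.1], 0.82), ([213.2, 262.2], 0.8), ([228.0, 256.6], 0.73)]
knob_top [([254.1, 209.0], 0.58)]
ring_rib [([244.3, 218.2], 0.63)]
start_top [([270.2, 226.4], 0.39)]
tray_in [([310.5, 188.8], 0.62)]
```

```bash
python3 - <<'E'
import cv2
t=cv2.imread("pics/top0.png");s=cv2.imread("pics/side0.png")
cv2.imwrite("pics/top0b.png",cv2.resize(t[130:350,60:500],(800,400),interpolation=cv2.INTER_CUBIC))
cv2.imwrite("pics/side0b.png",cv2.resize(s[120:420,150:450],(600,600),interpolation=cv2.INTER_CUBIC))
E
```

```text
(no output)
```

View pics/top0b.png

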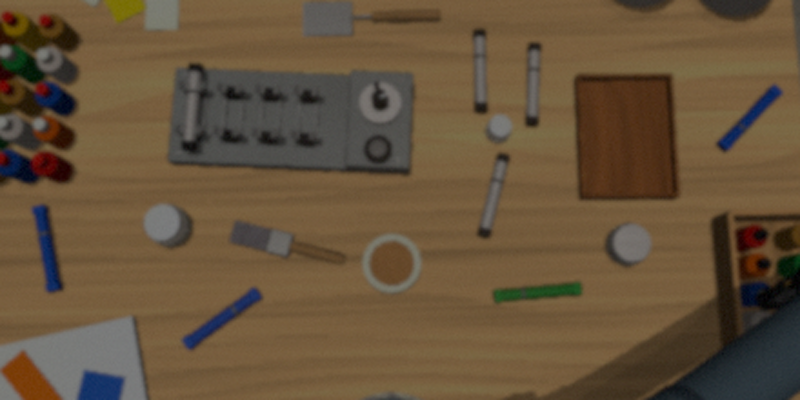

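View pics/side0b.png

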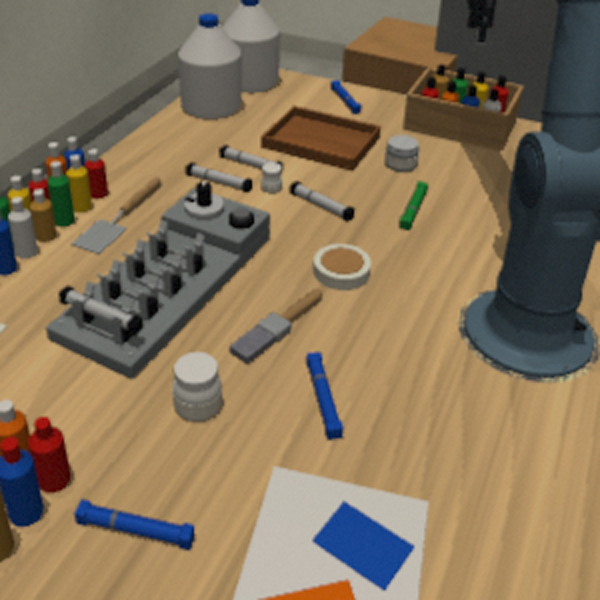

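The top crop shows three silver markers with black caps lying on the bench, at crop (480,70), (533,84) and (493,195), which is about full (324,168), (353,176) and (331,237). A fourth silver one is in the clip at the mixer's left end, crop (192,108). Blue ones at (47,248), (222,318) and (750,118) and a green one at (538,292) are look-alikes because of their colour. The small jar stands at (499,127), close to the markers. The side crop shows the same set.

```bash
cat > h.py <<'E'
import numpy as np,cv2
from rig import r
from scipy.optimize import least_squares
def proj(c,P):
    T=np.linalg.inv(c["pose"]);P=np.atleast_2d(P)@T[:3,:3].T+T[:3,3]
    return np.c_[c["fx"]*P[:,0]/P[:,2]+c["cx"],c["fy"]*P[:,1]/P[:,2]+c["cy"]]
def ray(c,uv):
    d=c["pose"][:3,:3]@[(uv[0]-c["cx"])/c["fx"],(uv[1]-c["cy"])/c["fy"],1]
    return c["pose"][:3,3],d/np.linalg.norm(d)
def onz(c,uv,z):
    o,d=ray(c,uv);return o+d*(z-o[2])/d[2]
def tri(c1,u1,c2,u2):
    A=[];b=[];
    for o,d in(ray(c1,u1),ray(c2,u2)):
        M=np.eye(3)-np.outer(d,d);A.append(M);b.append(M@o)
    x,res,_,_=np.linalg.lstsq(np.vstack(A),np.hstack(b),rcond=None);return x,float(res[0]**.5)
def yaw(s):
    w,x,y,z=s["tcp_rot"];return np.arctan2(2*(x*y+w*z),1-2*(y*y+z*z))
def rows(*wps):
    """world targets (x,y,z[m],yaw) -> shift in tool axes from now, mm; tool points down"""
    s=r.read_state();p=np.array(s["tcp_pos"]);a=yaw(s);c,n=np.cos(a),np.sin(a)
    for x,y,z,w in wps:
        d=(np.array([x,y,z])-p)*1000
        tw=-(w-a);print("tx %.1f ty %.1f tz %.1f twist %.3f"%(c*d[0]+n*d[1],n*d[0]-c*d[1],-d[2],tw))
    print("now",np.round(p,4),"yaw %.3f t %.1f q7 %.2f"%(a,s["t"],s["q"][6]))
E
cat > m1.py <<'E'
from h import *
t=r.capture("top");s=r.capture("side")
M={"clip1":(0,.145,.066),"clip2":(0,.08,.066),"clip3":(0,.015,.066),"clip4":(0,-.05,.066),"knob_top":(.025,-.175,.112),"start_top":(-.055,-.175,.068),"mixer":(0,0,0)}
T0=np.array([.26,.19,0.])
obs=[]
for c in(t,s):
    for q in("clip1","knob_top","start_top","mixer"):
        for d in r.mark_of(c,q):
            if d["p"]>.35: obs.append((c,q,np.array(d["at"])))
def wp(v,P):
    C,S=np.cos(v[2]),np.sin(v[2]);return np.array([v[0]+C*P[0]-S*P[1],v[1]+S*P[0]+C*P[1],P[2]+(v[3] if len(v)>3 else 0)])
def res(v):
    o=[]
    for c,q,a in obs:
        ks=[q] if q!="clip1" else ["clip1","clip2","clip3","clip4"]
        ds=[proj(c,wp(v,M[k]))[0]-a for k in ks];o+=list(min(ds,key=np.linalg.norm))
    return np.array(o)
c0=onz(t,(215.5,197.4),0);print("mixer0",c0)
for init in([c0[0],c0[1],0,0],):
    f=least_squares(res,init,loss="soft_l1",f_scale=2)
    print(np.round(f.x,4),f.cost);print(np.round(res(f.x).reshape(-1,2),1).tolist());print([o[1] for o in obs])
v=f.x
im=t["pixels"][:,:,::-1].copy();sm=s["pixels"][:,:,::-1].copy()
big=[cv2.resize(im[150:240,140:300],None,fx=5,fy=5,interpolation=cv2.INTER_CUBIC),cv2.resize(sm[180:320,150:300],None,fx=4,fy=4,interpolation=cv2.INTER_CUBIC)]
v3=v[:3]
for b,c,(ox,oy),k in((big[0],t,(140,150),5),(big[1],s,(150,180),4)):
    for z,poly in((.03,[(-.085,-.12),(.085,-.12),(.085,.19),(-.085,.19)]),(.06,[(-.085,-.23),(.085,-.23),(.085,-.12),(-.085,-.12)])):
        u=np.array([proj(c,wp(v3,(x,y,z)))[0] for x,y in poly]);cv2.polylines(b,[np.int32((u-(ox,oy)+.5)*k)],True,(0,0,255),1)
    for P in M.values():
        u=proj(c,wp(v3,P))[0];cv2.circle(b,tuple(int(e) for e in ((u-(ox,oy)+.5)*k)),3,(0,255,0),1)
cv2.imwrite("pics/fit_t.png",big[0]);cv2.imwrite("pics/fit_s.png",big[1])
# tools
for c,n in((t,"t"),(s,"s")):
    hsv=cv2.cvtColor(c["pixels"],cv2.COLOR_RGB2HSV)
    m=(hsv[:,:,1]<70).astype(np.uint8)
    k,l,st,ce=cv2.connectedComponentsWithStats(m)
    for d in r.mark_of(c,"pen1"):
        i=l[int(round(d["at"][1])),int(round(d["at"][0]))]
        if i and st[i][4]<1500:
            ct=cv2.findContours((l==i).astype(np.uint8),0,2)[0][0];(cx,cy),(w,h),_=cv2.minAreaRect(ct)
            bp=cv2.boxPoints(cv2.minAreaRect(ct));e=sorted([(np.linalg.norm(bp[0]-bp[1]),(bp[0]+bp[3])/2,(bp[1]+bp[2])/2),(np.linalg.norm(bp[1]-bp[2]),(bp[0]+bp[1])/2,(bp[2]+bp[3])/2)],key=lambda q:q[0])[1]
            A=onz(c,e[1],.011);B=onz(c,e[2],.011)
            print(n,np.round(d["at"],1),"c",round(cx,1),round(cy,1),"wh",round(w,1),round(h,1),"xy",np.round((A+B)[:2]/2,4),"len %.3f yaw %.3f"%(np.linalg.norm(A-B),np.arctan2(*(B-A)[1::-1])%np.pi))
        else: print(n,d["at"],"no",st[i][4] if i else 0)
tt=[d["at"] for d in r.mark_of(t,"pen1")];ss=[d["at"] for d in r.mark_of(s,"pen1")]
for a in tt:
    print(np.round(a,1),[(np.round(b,0).tolist(),np.round(x,3).tolist(),round(e,4)) for b in ss for x,e in[tri(t,a,s,b)] if e<.006 and -.03<x[2]<.1])
for q in("tray_in","jar_a","jar_b","tin"):
    for d in r.mark_of(t,q)[:1]: print(q,np.round(onz(t,d["at"],.006),3),d["p"])
    for d in r.look_for(t,q)[:2]: print(q,np.round(d["extent"],1),round(d["p"],2))
E
python3 m1.py
```

```text
mixer0 [0.57704734 0.17905118 0.        ]
[ 5.796e-01  1.838e-01 -3.820e-02  1.000e-04] 222.58860623998015
[[1.0, -0.3], [-0.5, 0.4], [-1.6, -2.7], [1.7, -4.8], [-3.0, 0.2], [79.0, 14.9], [0.3, -1.5], [-3.9, 2.1], [2.4, -1.0], [-0.7, -1.4], [1.4, -2.5], [-0.5, 0.7], [-1.5, 2.3], [1.0, 0.0], [-0.1, 5.9]]
['clip1', 'clip1', 'clip1', 'clip1', 'knob_top', 'start_top', 'start_top', 'mixer', 'clip1', 'clip1', 'clip1', 'clip1', 'knob_top', 'start_top', 'mixer']
t [334.9, 237.1] no 0
t [85.0, 265.8] no 0
t [470.7, 195.5] no 0
t [325.7 163.8] c 324.0 167.5 wh 39.0 6.0 xy [ 0.6669 -0.174 ] len 0.131 yaw 3.104
t [162.1, 188.2] no 6945
t [179.6, 307.6] no 0
t [353.7, 293.4] no 0
t [354.8 175.5] c 353.0 175.5 wh 39.0 6.0 xy [ 0.6381 -0.2669] len 0.130 yaw 3.094
s [215.5, 381.8] no 0
s [306.4, 220.8] no 0
s [277.5 198.9] c 277.4 201.1 wh 34.5 15.2 xy [ 0.6238 -0.2605] len 0.218 yaw 2.581
s [308.8, 316.5] no 0
s [356.9, 220.7] no 0
s [199.7, 274.5] no 4862
s [259.7 207.7] c 259.1 208.0 wh 31.7 5.4 xy [ 0.6641 -0.174 ] len 0.147 yaw 3.122
s [322.7, 167.5] no 0
[334.9 237.1] []
[ 85.  265.8] [([216.0, 382.0], [0.365, 0.585, 0.011], 0.0009)]
[470.7 195.5] [([323.0, 168.0], [0.562, -0.641, 0.016], 0.0)]
[325.7 163.8] []
[162.1 188.2] [([200.0, 274.0], [0.591, 0.334, 0.073], 0.0035)]
[179.6 307.6] []
[353.7 293.4] [([357.0, 221.0], [0.263, -0.248, 0.023], 0.0048)]
[354.8 175.5] []
tray_in [ 0.541 -0.426  0.006] 0.75
tray_in [375.1 164.2 435.9 242.2] 0.93
tray_in [263.8 205.  271.9 215.9] 0.26
jar_a [0.397 0.383 0.006] 0.87
jar_a [331.  196.6 340.6 210.9] 0.7
jar_a [138.3 240.9 164.6 267.9] 0.61
jar_b [0.397 0.383 0.006] 0.87
jar_b [331.  196.6 340.6 210.9] 0.7
jar_b [138.3 240.9 164.6 267.9] 0.61
tin [ 0.341 -0.414  0.006] 0.97
tin [393.5 256.6 414.5 275.6] 0.75
```

View pics/fit_t.png

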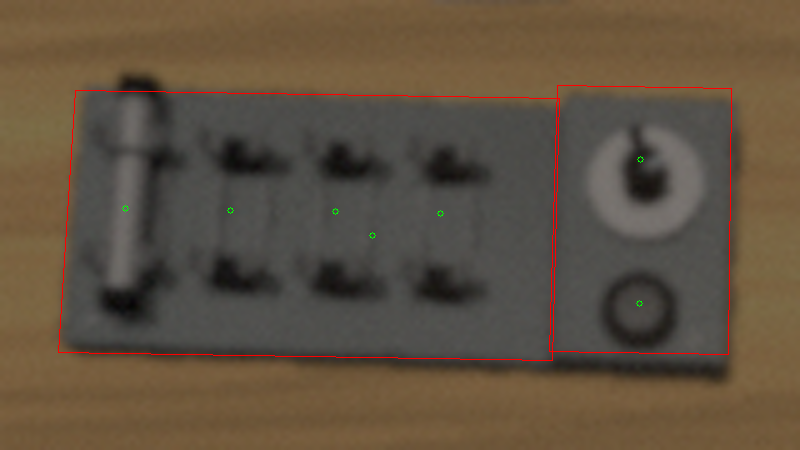

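View pics/fit_s.png

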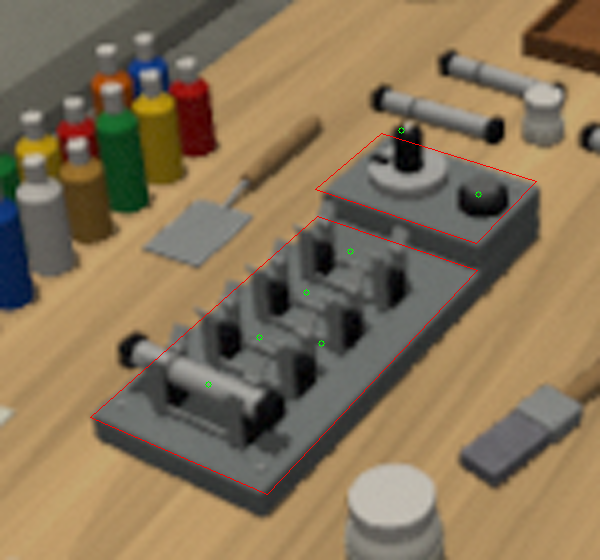

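The mixer overlay sits about 1–1.5 px off, so I'll refine the poses with silhouette fits in both views and enlarge the knob.

```bash
cat > fit.py <<'E'
from h import *
from scipy.optimize import minimize
def avg(n,k=6):
    cs=[r.capture(n) for _ in range(k)];c=dict(cs[-1]);c["pixels"]=np.mean([x["pixels"] for x in cs],0).astype(np.float32);return c
def gray(c):
    p=c["pixels"].astype(np.uint8);h=cv2.cvtColor(p,cv2.COLOR_RGB2HSV);return ((h[:,:,1]<75)|(h[:,:,2]<45)).astype(np.float32)
def box(x0,x1,y0,y1,z0,z1): return np.array([(x,y,z) for x in(x0,x1) for y in(y0,y1) for z in(z0,z1)],float)
MIX=[box(-.085,.085,-.23,.19,0,.03),box(-.085,.085,-.23,-.12,0,.06)]
PEN=[box(-.075,.075,-.0113,.0113,-.0105,.0105)]
def place(v,P,z=0):
    C,S=np.cos(v[2]),np.sin(v[2]);P=np.atleast_2d(P);return np.c_[v[0]+C*P[:,0]-S*P[:,1],v[1]+S*P[:,0]+C*P[:,1],P[:,2]+z]
def sil(c,v,H,z,roi,k=8):
    x0,y0,x1,y1=roi;m=np.zeros(((y1-y0)*k,(x1-x0)*k),np.uint8)
    for B in H:
        u=(proj(c,place(v,B,z))-(x0,y0)+.5)*k;cv2.fillConvexPoly(m,np.int32(cv2.convexHull(u.astype(np.float32))),255)
    return cv2.resize(m,(x1-x0,y1-y0),interpolation=cv2.INTER_AREA)/255.
def fit(cs,v0,H,z=0,pad=8):
    R=[]
    for c in cs:
        u=np.vstack([proj(c,place(v0,B,z)) for B in H]);R.append((*np.int32(u.min(0)-pad),*np.int32(u.max(0)+pad)))
    G=[gray(c) for c in cs]
    f=lambda d:sum(np.abs(sil(c,v0+d*[.01,.01,.05],H,z,q)-g[q[1]:q[3],q[0]:q[2]]).sum() for c,g,q in zip(cs,G,R))
    o=minimize(f,np.zeros(3),method="Nelder-Mead",options=dict(initial_simplex=np.array([[0,0,0],[1,0,0],[0,1,0],[0,0,1]])*.8-.3,xatol=.005,fatol=.05))
    return v0+o.x*[.01,.01,.05],o.fun
E
cat > m2.py <<'E'
from fit import *
import pickle
t=avg("top");s=avg("side");pickle.dump((t,s),open("ts.pkl","wb"))
v0=np.array([.578,.182,-.038])
for n,cs in(("t",[t]),("s",[s]),("ts",[t,s])): 
    v,f=fit(cs,v0,MIX);print("mixer",n,np.round(v,4),round(f,1))
A=[(.667,-.174,3.104),(.638,-.267,3.094)]
o=onz(t,(331,237),.011);A.append((o[0],o[1],-.18))
for a in A:
    for n,cs in(("t",[t]),("s",[s]),("ts",[t,s])):
        w,f=fit(cs,np.array(a),PEN,.0113,5);print("pen",n,np.round(w,4),round(f,1))
k=proj(t,place(v,(.025,-.175,.09)))[0];q=proj(s,place(v,(.025,-.175,.09)))[0]
out=[]
for c,u in((t,k),(s,q)):
    x,y=np.int32(u);p=c["pixels"][y-20:y+20,x-20:x+20,::-1];p=p/p.max()*255
    out.append(cv2.resize(p.astype(np.uint8),(400,400),interpolation=cv2.INTER_CUBIC));print(x-20,y-20)
cv2.imwrite("pics/knob.png",np.hstack(out))
E
python3 m2.py
```

```text
mixer t [ 0.5806  0.1817 -0.0714] 252.7
mixer s [ 0.581   0.18   -0.0635] 1785.5
mixer ts [ 0.581   0.1806 -0.067 ] 2050.8
pen t [ 0.6626 -0.1746  3.1055] 89.3
pen s [ 0.6602 -0.1707  3.0836] 279.6
pen ts [ 0.6631 -0.1733  3.0916] 369.3
pen t [ 0.6381 -0.2658  3.0513] 98.9
pen s [ 0.6302 -0.2605  2.9513] 164.0
pen ts [ 0.6353 -0.2651  3.0115] 276.2
pen t [ 0.4449 -0.1894 -0.2838] 98.4
pen s [ 0.4384 -0.1868 -0.2713] 108.9
pen ts [ 0.4343 -0.1865 -0.3066] 200.4
249 164
231 196
```

View pics/knob.png

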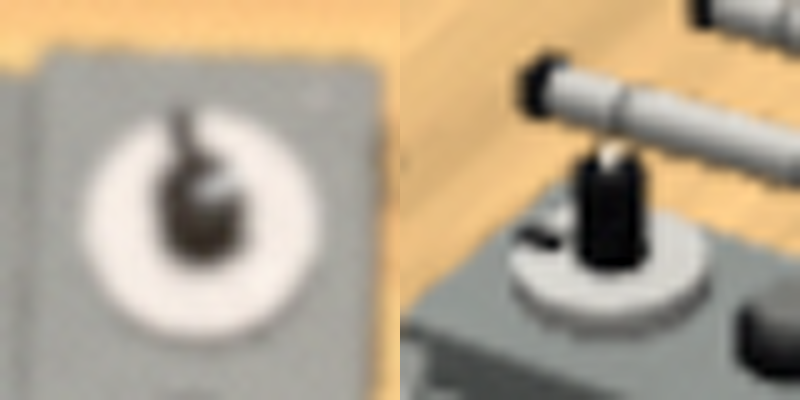

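The knob crop shows the ring (left panel) with the black rib pointing up and slightly left, and the white pointer line on the knob's top going to the upper right. I'll use a better mask (R−B) for the fits.

```bash
python3 - <<'E'
import re
t=open('fit.py').read()
i=t.index("def gray");j=t.index("def box")
t=t[:i]+'''def gray(c):
    p=c["pixels"].astype(np.float32);d=p[:,:,0]-p[:,:,2];w=np.percentile(d,75);return 1-np.clip((d/w-.25)/.5,0,1)
'''+t[j:]
open('fit.py','w').write(t)
E
cat > m3.py <<'E'
from fit import *
import pickle
t,s=pickle.load(open("ts.pkl","rb"))
v0=np.array([.578,.182,-.038])
for n,cs in(("t",[t]),("s",[s]),("ts",[t,s])): 
    v,f=fit(cs,v0,MIX);print("mixer",n,np.round(v,4),round(f,1))
A=[(.667,-.174,3.104),(.638,-.267,3.094)]
o=onz(t,(331,237),.011);A.append((o[0],o[1],-.18))
W=[]
for a in A:
    for n,cs in(("t",[t]),("s",[s]),("ts",[t,s])):
        w,f=fit(cs,np.array(a),PEN,.0113,5);print("pen",n,np.round(w,4),round(f,1))
    W.append(w)
im=t["pixels"][:,:,::-1]*1.6;im=np.clip(im,0,255).astype(np.uint8)
g=cv2.merge([np.uint8(gray(t)*255)]*3)
o=[]
for x in(im,g):
    b=cv2.resize(x[145:265,150:450],(800,320),interpolation=cv2.INTER_CUBIC);K=800/300
    for H,a,z in[(MIX,v,0)]+[(PEN,w,.0113) for w in W]:
        for B in H:
            h=cv2.convexHull(((proj(t,place(a,B,z))-(150,145)+.5)*K).astype(np.float32));cv2.polylines(b,[np.int32(h)],True,(0,0,255),1)
    o.append(b[:300])
cv2.imwrite("pics/ov.png",np.vstack(o))
E
python3 m3.py
```

```text
mixer t [ 0.58    0.1808 -0.0697] 165.8
mixer s [ 0.5804  0.1801 -0.0661] 2088.0
mixer ts [ 0.5798  0.1806 -0.0688] 2255.8
pen t [ 0.6613 -0.172   3.1085] 73.9
pen s [ 0.6636 -0.1704  3.1025] 271.7
pen ts [ 0.6638 -0.1728  3.091 ] 348.3
pen t [ 0.6362 -0.2659  3.0633] 86.7
pen s [ 0.6326 -0.2601  2.9803] 185.8
pen ts [ 0.6348 -0.2639  3.05  ] 291.5
pen t [ 0.4417 -0.1878 -0.2388] 90.4
pen s [ 0.4393 -0.1851 -0.245 ] 94.7
pen ts [ 0.4391 -0.1878 -0.2966] 168.5
```

View pics/ov.png

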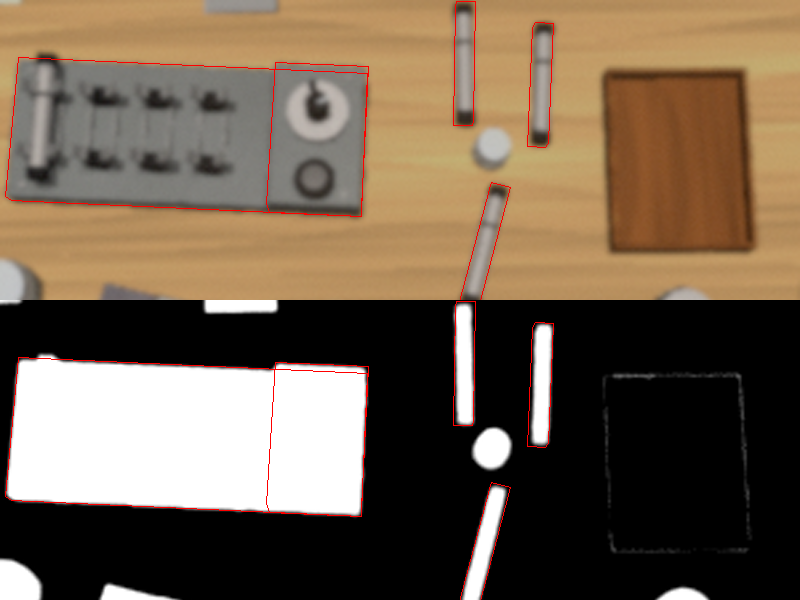

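The overlay shows the mixer fit is tight. The tray is at overlay (605–750, 72–250), and the pens are clean white strips at (464,64), (541,85) and (485,243), so I'll take their pose from mask moments. Next I'll compute targets for pulling out the finished marker.

```bash
cat > pens.py <<'E'
from fit import *
V=np.array([.5799,.1806,-.068])
CL=[place(V,(0,y,.066))[0] for y in(.145,.08,.015,-.05)]
def pens(c):
    g=(gray(c)>.5).astype(np.uint8);k,l,st,ce=cv2.connectedComponentsWithStats(g);p=c["pixels"];o=[]
    for i in range(1,k):
        if not 120<st[i,4]<420: continue
        ys,xs=np.nonzero(l==i);P=np.array([onz(c,(x,y),.012)[:2] for x,y in zip(xs,ys)]);m=P.mean(0);w,e=np.linalg.eigh(np.cov(P.T))
        L=np.sqrt(12*w)
        col=p[ys,xs].mean(0);bl=col[2]-col[0]
        if L[1]>.11 and L[0]<.04: o.append((*m,(np.arctan2(e[1,1],e[0,1])+1.57)%np.pi-1.57,*L,ce[i],col))
    return o
def show(c):
    for q in pens(c): print("pen xy %.4f %.4f yaw %.3f L %.3f %.3f"%q[:5],"px",np.round(q[5],1),"rgb",np.int32(q[6]))
E
cat > m4.py <<'E'
from pens import *
import pickle
t,s=pickle.load(open("ts.pkl","rb"))
show(t)
print("clips",np.round(CL,4).tolist(),"knob",place(V,(.025,-.175,.112)),"btn",place(V,(-.055,-.175,.07)))
K=800/300
f=lambda x,y:(x/K+150-.5,y/K+145-.5)
print("pen5",onz(t,f(43.5,118),.066))
c=[onz(t,f(*q),.03)[:2] for q in((604,73),(745,70),(752,250),(612,250))];print("tray",np.mean(c,0),np.round(c,3).tolist())
rows((CL[0][0],CL[0][1],.23,-.068),(CL[0][0],CL[0][1],.12,-.068),(CL[0][0],CL[0][1],.052,-.068))
E
python3 m4.py
```

```text
pen xy 0.6603 -0.1725 yaw -0.015 L 0.020 0.151 px [323.7 169.3] rgb [88 81 74]
pen xy 0.6370 -0.2660 yaw -0.075 L 0.021 0.148 px [352.8 175.7] rgb [88 81 74]
pen xy 0.5664 -0.6473 yaw -0.808 L 0.024 0.158 px [472.  194.5] rgb [38 47 79]
pen xy 0.4375 -0.1873 yaw -0.282 L 0.020 0.146 px [331.  237.3] rgb [89 83 76]
pen xy 0.2695 -0.2557 yaw -1.505 L 0.019 0.151 px [355.1 290.3] rgb [40 72 32]
pen xy 0.2369 0.2821 yaw -0.963 L 0.025 0.155 px [181.4 305. ] rgb [45 50 81]
clips [[0.5898, 0.3253, 0.066], [0.5853, 0.2604, 0.066], [0.5809, 0.1956, 0.066], [0.5765, 0.1307, 0.066]] knob [[0.59295139 0.00430575 0.112     ]] btn [[0.51313628 0.00974156 0.07      ]]
pen5 [0.59291527 0.32521713 0.066     ]
tray [ 0.53474436 -0.42069075] [[0.643, -0.338], [0.643, -0.508], [0.425, -0.5], [0.428, -0.336]]
tx 671.2 ty -705.3 tz 1.3 twist 0.490
tx 671.2 ty -705.3 tz 111.3 twist 0.490
tx 671.2 ty -705.3 tz 179.3 twist 0.490
now [ 0.2661 -0.593   0.2313] yaw 0.422 t 2.9 q7 -0.05
```

Call:
{"fn": "send_rows", "kwargs": {
  "rows": [
    {"tx": 671,"ty": -705,"tz": 0,"twist": 0.49},
    {"tx": 671,"ty": -705,"tz": 0,"twist": 0.49},
    {"tx": 671,"ty": -705,"tz": 0,"twist": 0.49},
    {"tx": 671,"ty": -705,"tz": 0,"twist": 0.49},
    {"tx": 671,"ty": -705,"tz": 0,"twist": 0.49},
    {"tx": 671,"ty": -705,"tz": 0,"twist": 0.49},
    {"tx": 671,"ty": -705,"tz": 0,"twist": 0.49},
    {"tx": 671,"ty": -705,"tz": 0,"twist": 0.49},
    {"tx": 671,"ty": -705,"tz": 0,"twist": 0.49},
    {"tx": 671,"ty": -705,"tz": 0,"twist": 0.49}
  ],
  "jaw": 45,
  "newtons": 80
}}

```text
t: 4.15
tcp_pos: [0.4744, -0.0024, 0.2319]
tcp_rot: [0.0, 0.999, -0.034, 0.001]
wrist_force: [1.3, -0.2, 1.1]
finger_gap: 0.0452
grip_force: 0.0
```

```bash
cat > go.py <<'E'
from pens import *
import sys
rows(*[eval(a) for a in sys.argv[1:]])
E
python3 go.py "(*CL[0][:2],.23,-.068)" "(*CL[0][:2],.13,-.068)" "(*CL[0][:2],.052,-.068)"
```

```text
tx 92.6 ty -334.8 tz 1.9 twist -0.001
tx 92.6 ty -334.8 tz 101.9 twist -0.001
tx 92.6 ty -334.8 tz 179.9 twist -0.001
now [ 0.4744 -0.0024  0.2319] yaw -0.069 t 4.2 q7 -1.75
```

Call:
{"fn": "send_rows", "kwargs": {
  "rows": [
    {"tx": 92.6,"ty": -334.8,"tz": 0},
    {"tx": 92.6,"ty": -334.8,"tz": 0},
    {"tx": 92.6,"ty": -334.8,"tz": 0},
    {"tx": 92.6,"ty": -334.8,"tz": 0},
    {"tx": 92.6,"ty": -334.8,"tz": 0},
    {"tx": 92.6,"ty": -334.8,"tz": 40},
    {"tx": 92.6,"ty": -334.8,"tz": 80},
    {"tx": 92.6,"ty": -334.8,"tz": 80}
  ]
}}

```text
schema error: expected keys tx, ty, tz, twist
```

```bash
python3 go.py "(*CL[0][:2],.13,-.068)" "(*CL[0][:2],.052,-.068)"
```

```text
tx 92.6 ty -334.8 tz 101.9 twist -0.001
tx 92.6 ty -334.8 tz 179.9 twist -0.001
now [ 0.4744 -0.0024  0.2319] yaw -0.069 t 4.2 q7 -1.75
```

Call:
{"fn": "send_rows", "kwargs": {
  "rows": [
    {"tx": 92.6,"ty": -334.8,"tz": 0,"twist": 0},
    {"tx": 92.6,"ty": -334.8,"tz": 0,"twist": 0},
    {"tx": 92.6,"ty": -334.8,"tz": 0,"twist": 0},
    {"tx": 92.6,"ty": -334.8,"tz": 0,"twist": 0},
    {"tx": 92.6,"ty": -334.8,"tz": 0,"twist": 0},
    {"tx": 92.6,"ty": -334.8,"tz": 0,"twist": 0},
    {"tx": 92.6,"ty": -334.8,"tz": 50,"twist": 0},
    {"tx": 92.6,"ty": -334.8,"tz": 100,"twist": 0},
    {"tx": 92.6,"ty": -334.8,"tz": 100,"twist": 0}
  ]
}}

```text
t: 5.28
tcp_pos: [0.5854, 0.3207, 0.1258]
tcp_rot: [0.003, 0.999, -0.034, -0.005]
wrist_force: [-0.2, -1.0, -0.6]
finger_gap: 0.0451
grip_force: 0.0
```

```bash
python3 go.py "(*CL[0][:2],.13,-.068)" "(*CL[0][:2],.052,-.068)"
```

```text
tx 4.0 ty -4.8 tz -4.2 twist -0.000
tx 4.0 ty -4.8 tz 73.8 twist -0.000
now [0.5854 0.3207 0.1258] yaw -0.068 t 5.3 q7 -2.43
```

Call:
{"fn": "send_rows", "kwargs": {
  "rows": [
    {"tx": 0,"ty": 0,"tz": 0,"twist": 0},
    {"tx": 0,"ty": 0,"tz": 0,"twist": 0}
  ]
}}

```text
t: 5.52
tcp_pos: [0.5909, 0.3249, 0.1348]
tcp_rot: [-0.002, 0.999, -0.034, 0.002]
wrist_force: [-0.3, 0.4, 0.1]
finger_gap: 0.0452
grip_force: 0.0
```

```bash
python3 go.py "(*CL[0][:2],.13,-.068)" "(*CL[0][:2],.052,-.068)"
```

```text
tx -1.2 ty -0.2 tz 4.8 twist -0.001
tx -1.2 ty -0.2 tz 82.8 twist -0.001
now [0.5909 0.3249 0.1348] yaw -0.069 t 5.5 q7 -2.43
```

Call:
{"fn": "send_rows", "kwargs": {
  "rows": [
    {"tx": -1,"ty": 0,"tz": 25,"twist": 0},
    {"tx": -1,"ty": 0,"tz": 45,"twist": 0},
    {"tx": -1,"ty": 0,"tz": 65,"twist": 0},
    {"tx": -1,"ty": 0,"tz": 77,"twist": 0},
    {"tx": -1,"ty": 0,"tz": 79,"twist": 0},
    {"tx": -1,"ty": 0,"tz": 80,"twist": 0},
    {"tx": -1,"ty": 0,"tz": 80,"twist": 0},
    {"tx": -1,"ty": 0,"tz": 80,"twist": 0}
  ]
}}

```text
t: 6.52
tcp_pos: [0.5884, 0.324, 0.0521]
tcp_rot: [-0.0, 0.999, -0.034, 0.001]
wrist_force: [-0.0, -0.0, -0.2]
finger_gap: 0.0451
grip_force: 0.0
```

Call:
{"fn": "send_rows", "kwargs": {
  "rows": [
    {"tx": 0,"ty": 0,"tz": 0,"twist": 0},
    {"tx": 0,"ty": 0,"tz": 0,"twist": 0},
    {"tx": 0,"ty": 0,"tz": 0,"twist": 0},
    {"tx": 0,"ty": 0,"tz": 0,"twist": 0}
  ],
  "jaw": 10,
  "newtons": 80
}}

```text
t: 7.02
tcp_pos: [0.5884, 0.3263, 0.0523]
tcp_rot: [-0.002, 0.999, -0.034, 0.001]
wrist_force: [0.3, 5.9, 1.1]
finger_gap: 0.0195
grip_force: 78.2
```

Call:
{"fn": "send_rows", "kwargs": {
  "rows": [
    {"tx": 0,"ty": 0,"tz": -8,"twist": 0},
    {"tx": 0,"ty": 0,"tz": -18,"twist": 0},
    {"tx": 0,"ty": 0,"tz": -35,"twist": 0},
    {"tx": 0,"ty": 0,"tz": -60,"twist": 0},
    {"tx": 0,"ty": 0,"tz": -95,"twist": 0},
    {"tx": 0,"ty": 0,"tz": -130,"twist": 0},
    {"tx": 0,"ty": 0,"tz": -140,"twist": 0}
  ]
}}

```text
t: 7.9
tcp_pos: [0.5894, 0.3225, 0.194]
tcp_rot: [0.0, 0.999, -0.035, 0.002]
wrist_force: [-0.2, -0.3, -0.4]
finger_gap: 0.0194
grip_force: 80.0
```

```bash
python3 go.py "(.535,-.42,.19,-.02)"
```

```text
tx -2.4 ty 744.5 tz 4.0 twist -0.050
now [0.5894 0.3225 0.194 ] yaw -0.070 t 7.9 q7 -2.40
```

Call:
{"fn": "send_rows", "kwargs": {
  "rows": [
    {"tx": -2,"ty": 50,"tz": 0,"twist": 0},
    {"tx": -2,"ty": 744,"tz": 0,"twist": -0.05},
    {"tx": -2,"ty": 744,"tz": 0,"twist": -0.05},
    {"tx": -2,"ty": 744,"tz": 0,"twist": -0.05},
    {"tx": -2,"ty": 744,"tz": 0,"twist": -0.05},
    {"tx": -2,"ty": 744,"tz": 0,"twist": -0.05},
    {"tx": -2,"ty": 744,"tz": 0,"twist": -0.05},
    {"tx": -2,"ty": 744,"tz": 0,"twist": -0.05},
    {"tx": -2,"ty": 744,"tz": 0,"twist": -0.05},
    {"tx": -2,"ty": 744,"tz": 0,"twist": -0.05}
  ]
}}

```text
t: 9.15
tcp_pos: [0.5417, -0.2896, 0.1897]
tcp_rot: [-0.0, 1.0, -0.01, -0.002]
wrist_force: [1.0, 0.1, -0.9]
finger_gap: 0.0194
grip_force: 80.0
```

```bash
python3 go.py "(.535,-.42,.19,-.02)"
```

```text
tx -4.2 ty 130.5 tz -0.3 twist 0.001
now [ 0.5417 -0.2896  0.1897] yaw -0.019 t 9.2 q7 -1.27
```

Call:
{"fn": "send_rows", "kwargs": {
  "rows": [
    {"tx": -4,"ty": 60,"tz": 0,"twist": 0},
    {"tx": -4,"ty": 110,"tz": 0,"twist": 0},
    {"tx": -4,"ty": 120,"tz": 20,"twist": 0},
    {"tx": -4,"ty": 120,"tz": 50,"twist": 0},
    {"tx": -4,"ty": 120,"tz": 80,"twist": 0},
    {"tx": -4,"ty": 120,"tz": 100,"twist": 0},
    {"tx": -4,"ty": 120,"tz": 110,"twist": 0},
    {"tx": -4,"ty": 120,"tz": 110,"twist": 0}
  ]
}}

```text
t: 10.15
tcp_pos: [0.5376, -0.4066, 0.0805]
tcp_rot: [-0.0, 1.0, -0.009, -0.001]
wrist_force: [0.2, -1.2, 0.2]
finger_gap: 0.0196
grip_force: 80.0
```

```bash
python3 go.py "(.535,-.42,.012,-.02)"
```

```text
tx -2.3 ty 13.4 tz 68.5 twist 0.002
now [ 0.5376 -0.4066  0.0805] yaw -0.018 t 10.2 q7 -1.13
```

Call:
{"fn": "send_rows", "kwargs": {
  "rows": [
    {"tx": -2,"ty": 8,"tz": 25,"twist": 0},
    {"tx": -2,"ty": 10,"tz": 45,"twist": 0},
    {"tx": -2,"ty": 10,"tz": 58,"twist": 0},
    {"tx": -2,"ty": 10,"tz": 64,"twist": 0},
    {"tx": -2,"ty": 10,"tz": 66,"twist": 0},
    {"tx": -2,"ty": 10,"tz": 66,"twist": 0},
    {"tx": -2,"ty": 10,"tz": 66,"twist": 0}
  ]
}}

```text
t: 11.02
tcp_pos: [0.5365, -0.4174, 0.0161]
tcp_rot: [0.0, 1.0, -0.009, 0.001]
wrist_force: [0.2, 0.7, -1.6]
finger_gap: 0.0195
grip_force: 80.0
```

Call:
{"fn": "send_rows", "kwargs": {
  "rows": [
    {"tx": 0,"ty": 0,"tz": 0,"twist": 0},
    {"tx": 0,"ty": 0,"tz": 0,"twist": 0},
    {"tx": 0,"ty": 0,"tz": 0,"twist": 0},
    {"tx": 0,"ty": 0,"tz": -20,"twist": 0},
    {"tx": 0,"ty": 0,"tz": -60,"twist": 0},
    {"tx": 0,"ty": 0,"tz": -110,"twist": 0},
    {"tx": 0,"ty": 0,"tz": -150,"twist": 0}
  ],
  "jaw": 45
}}

```text
t: 11.9
tcp_pos: [0.5368, -0.4177, 0.1695]
tcp_rot: [0.001, 1.0, -0.009, 0.002]
wrist_force: [0.5, -1.6, 0.2]
finger_gap: 0.0451
grip_force: 0.0
```

```bash
cat > chk.py <<'E'
from pens import *
import sys
n=sys.argv[1];t=avg("top",2);show(t)
rows(*[eval(a) for a in sys.argv[2:]])
x=np.clip(t["pixels"][145:265,150:450,::-1]*1.6,0,255).astype(np.uint8);cv2.imwrite(f"pics/{n}.png",cv2.resize(x,(800,320),interpolation=cv2.INTER_CUBIC))
E
python3 chk.py a1 "(.637,-.266,.1,-.075)"
```

```text
pen xy 0.6602 -0.1725 yaw -0.016 L 0.020 0.151 px [323.7 169.3] rgb [94 87 80]
pen xy 0.6369 -0.2659 yaw -0.076 L 0.021 0.148 px [352.8 175.7] rgb [93 86 79]
pen xy 0.4376 -0.1874 yaw -0.284 L 0.020 0.146 px [331.  237.2] rgb [95 88 81]
pen xy 0.2696 -0.2611 yaw -1.504 L 0.022 0.154 px [356.9 290.2] rgb [38 65 30]
pen xy 0.2370 0.2819 yaw -0.964 L 0.025 0.155 px [181.5 305. ] rgb [48 54 86]
tx 94.0 ty -155.5 tz 74.3 twist 0.057
now [ 0.5402 -0.4198  0.1743] yaw -0.018 t 12.0 q7 -1.10
```

View pics/a1.png

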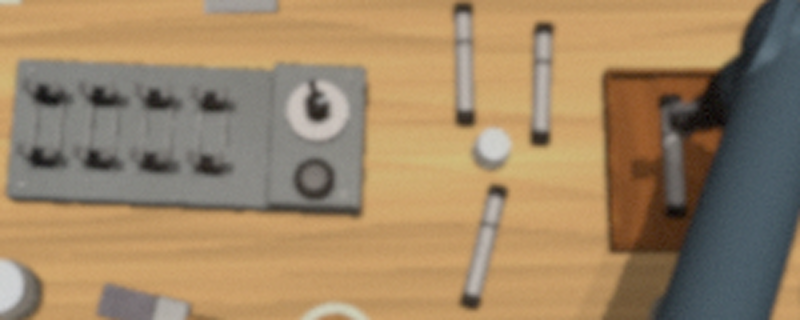

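The picture shows the finished marker in the tray at (673,155), all four stations empty and the bench markers unmoved. Next is marker B at (541,85).

Call:
{"fn": "send_rows", "kwargs": {
  "rows": [
    {"tx": 30,"ty": -50,"tz": 0,"twist": 0.03},
    {"tx": 60,"ty": -100,"tz": 0,"twist": 0.057},
    {"tx": 85,"ty": -142,"tz": 20,"twist": 0.057},
    {"tx": 94,"ty": -155.5,"tz": 50,"twist": 0.057},
    {"tx": 94,"ty": -155.5,"tz": 80,"twist": 0.057},
    {"tx": 94,"ty": -155.5,"tz": 100,"twist": 0.057},
    {"tx": 94,"ty": -155.5,"tz": 110,"twist": 0.057},
    {"tx": 94,"ty": -155.5,"tz": 110,"twist": 0.057},
    {"tx": 94,"ty": -155.5,"tz": 110,"twist": 0.057}
  ]
}}

```text
t: 13.12
tcp_pos: [0.6336, -0.2641, 0.0567]
tcp_rot: [0.0, 0.999, -0.038, 0.001]
wrist_force: [0.0, -0.3, -0.2]
finger_gap: 0.0447
grip_force: 0.0
```

```bash
python3 go.py "(.637,-.266,.006,-.076)"
```

```text
tx 3.6 ty 1.6 tz 50.7 twist 0.000
now [ 0.6336 -0.2641  0.0567] yaw -0.076 t 13.1 q7 -1.47
```

Call:
{"fn": "send_rows", "kwargs": {
  "rows": [
    {"tx": 3,"ty": 2,"tz": 15,"twist": 0},
    {"tx": 3,"ty": 2,"tz": 30,"twist": 0},
    {"tx": 3,"ty": 2,"tz": 42,"twist": 0},
    {"tx": 3,"ty": 2,"tz": 48,"twist": 0},
    {"tx": 3,"ty": 2,"tz": 50,"twist": 0},
    {"tx": 3,"ty": 2,"tz": 50,"twist": 0}
  ]
}}

```text
t: 13.88
tcp_pos: [0.6357, -0.2656, 0.0054]
tcp_rot: [0.0, 0.999, -0.038, 0.0]
wrist_force: [0.1, -0.1, -0.6]
finger_gap: 0.045
grip_force: 0.0
```

Call:
{"fn": "send_rows", "kwargs": {
  "rows": [
    {"tx": 0,"ty": 0,"tz": 0,"twist": 0},
    {"tx": 0,"ty": 0,"tz": 0,"twist": 0},
    {"tx": 0,"ty": 0,"tz": 0,"twist": 0},
    {"tx": 0,"ty": 0,"tz": 0,"twist": 0}
  ],
  "jaw": 10,
  "newtons": 80
}}

```text
t: 14.38
tcp_pos: [0.6363, -0.2658, 0.0064]
tcp_rot: [0.0, 0.999, -0.038, 0.001]
wrist_force: [-1.3, -1.4, 4.6]
finger_gap: 0.019
grip_force: 78.7
```

Call:
{"fn": "send_rows", "kwargs": {
  "rows": [
    {"tx": 0,"ty": 0,"tz": -15,"twist": 0},
    {"tx": 0,"ty": 0,"tz": -50,"twist": 0},
    {"tx": 0,"ty": 0,"tz": -100,"twist": 0},
    {"tx": 0,"ty": 0,"tz": -150,"twist": 0},
    {"tx": 0,"ty": 0,"tz": -170,"twist": 0}
  ]
}}

```text
t: 15.0
tcp_pos: [0.6375, -0.2662, 0.1799]
tcp_rot: [0.001, 0.999, -0.038, 0.003]
wrist_force: [1.0, -0.1, -0.2]
finger_gap: 0.019
grip_force: 78.4
```

```bash
python3 go.py "(CL[1][0],CL[1][1]+.0025,.17,-.068)"
```

```text
tx -91.8 ty -523.7 tz 9.9 twist -0.007
now [ 0.6375 -0.2662  0.1799] yaw -0.075 t 15.0 q7 -1.43
```

Call:
{"fn": "send_rows", "kwargs": {
  "rows": [
    {"tx": -8,"ty": -50,"tz": 0,"twist": 0},
    {"tx": -19,"ty": -110,"tz": 0,"twist": -0.007},
    {"tx": -30,"ty": -170,"tz": 0,"twist": -0.007},
    {"tx": -41,"ty": -230,"tz": 0,"twist": -0.007},
    {"tx": -52,"ty": -290,"tz": 0,"twist": -0.007},
    {"tx": -63,"ty": -350,"tz": 0,"twist": -0.007},
    {"tx": -74,"ty": -410,"tz": 0,"twist": -0.007},
    {"tx": -84,"ty": -470,"tz": 0,"twist": -0.007},
    {"tx": -90,"ty": -510,"tz": 0,"twist": -0.007},
    {"tx": -92,"ty": -524,"tz": 0,"twist": -0.007}
  ]
}}

```text
t: 16.25
tcp_pos: [0.5806, 0.2677, 0.1744]
tcp_rot: [-0.0, 1.0, -0.031, -0.001]
wrist_force: [0.6, -0.3, -0.6]
finger_gap: 0.0188
grip_force: 78.5
```

Call:
{"fn": "send_rows", "kwargs": {
  "rows": [
    {"tx": 0,"ty": 0,"tz": 10,"twist": 0},
    {"tx": 0,"ty": 0,"tz": 30,"twist": 0},
    {"tx": 0,"ty": 0,"tz": 50,"twist": 0},
    {"tx": 0,"ty": 0,"tz": 60,"twist": 0},
    {"tx": 0,"ty": 0,"tz": 60,"twist": 0},
    {"tx": 0,"ty": 0,"tz": 60,"twist": 0},
    {"tx": 0,"ty": 0,"tz": 60,"twist": 0}
  ]
}}

```text
t: 17.12
tcp_pos: [0.5838, 0.2645, 0.1164]
tcp_rot: [-0.0, 0.999, -0.034, 0.001]
wrist_force: [0.0, 0.7, -0.3]
finger_gap: 0.019
grip_force: 78.5
```

```bash
python3 go.py "(CL[1][0],CL[1][1]+.0025,.061,-.068)"
```

```text
tx 1.7 ty 1.4 tz 55.4 twist 0.000
now [0.5838 0.2645 0.1164] yaw -0.068 t 17.1 q7 -2.34
```

Call:
{"fn": "send_rows", "kwargs": {
  "rows": [
    {"tx": 1,"ty": 1.4,"tz": 8,"twist": 0},
    {"tx": 1,"ty": 1.4,"tz": 16,"twist": 0},
    {"tx": 1,"ty": 1.4,"tz": 24,"twist": 0},
    {"tx": 1,"ty": 1.4,"tz": 32,"twist": 0},
    {"tx": 1,"ty": 1.4,"tz": 32,"twist": 0}
  ]
}}

```text
t: 17.75
tcp_pos: [0.5831, 0.262, 0.082]
tcp_rot: [0.001, 0.999, -0.034, -0.001]
wrist_force: [0.2, 0.7, -0.8]
finger_gap: 0.0191
grip_force: 78.5
```

Call:
{"fn": "send_rows", "kwargs": {
  "rows": [
    {"tx": 0,"ty": 0,"tz": 5,"twist": 0},
    {"tx": 0,"ty": 0,"tz": 10,"twist": 0},
    {"tx": 0,"ty": 0,"tz": 15,"twist": 0},
    {"tx": 0,"ty": 0,"tz": 20,"twist": 0},
    {"tx": 0,"ty": 0,"tz": 24,"twist": 0},
    {"tx": 0,"ty": 0,"tz": 26,"twist": 0},
    {"tx": 0,"ty": 0,"tz": 26,"twist": 0},
    {"tx": 0,"ty": 0,"tz": 26,"twist": 0}
  ]
}}

```text
t: 18.75
tcp_pos: [0.5856, 0.2626, 0.0606]
tcp_rot: [0.0, 0.999, -0.034, 0.001]
wrist_force: [-2.7, -2.3, 14.0]
finger_gap: 0.0192
grip_force: 80.5
```

Call:
{"fn": "send_rows", "kwargs": {
  "rows": [
    {"tx": 0,"ty": 0,"tz": 0,"twist": 0},
    {"tx": 0,"ty": 0,"tz": 0,"twist": 0},
    {"tx": 0,"ty": 0,"tz": 0,"twist": 0},
    {"tx": 0,"ty": 0,"tz": -20,"twist": 0},
    {"tx": 0,"ty": 0,"tz": -60,"twist": 0},
    {"tx": 0,"ty": 0,"tz": -110,"twist": 0}
  ],
  "jaw": 42
}}

```text
t: 19.5
tcp_pos: [0.5834, 0.2622, 0.1685]
tcp_rot: [0.0, 0.999, -0.034, -0.001]
wrist_force: [0.1, 0.7, 1.2]
finger_gap: 0.0421
grip_force: 0.0
```

```bash
python3 - <<'E'
from pens import *
t=avg("top",2);s=avg("side",2);show(t)
p=np.clip(s["pixels"][180:320,150:300,::-1]*1.2,0,255).astype(np.uint8)
cv2.imwrite("pics/s1.png",cv2.resize(p,(600,560),interpolation=cv2.INTER_CUBIC))
rows((.66,-.1725,.14,-.016))
E
```

```text
pen xy 0.6610 -0.1726 yaw -0.018 L 0.020 0.150 px [323.7 169.1] rgb [93 86 79]
pen xy 0.5664 -0.6473 yaw -0.809 L 0.024 0.159 px [472.  194.4] rgb [41 50 84]
pen xy 0.5423 -0.4191 yaw -0.008 L 0.024 0.148 px [401.9 203.3] rgb [85 78 73]
pen xy 0.4376 -0.1873 yaw -0.284 L 0.020 0.146 px [331.  237.2] rgb [94 87 80]
pen xy 0.2694 -0.2557 yaw -1.505 L 0.019 0.150 px [355.1 290.3] rgb [42 77 34]
pen xy 0.2371 0.2817 yaw -0.963 L 0.025 0.154 px [181.6 304.9] rgb [47 53 85]
tx 104.2 ty 429.7 tz 30.3 twist -0.052
now [0.5853 0.2633 0.1703] yaw -0.068 t 19.7 q7 -2.31
```

View pics/s1.png

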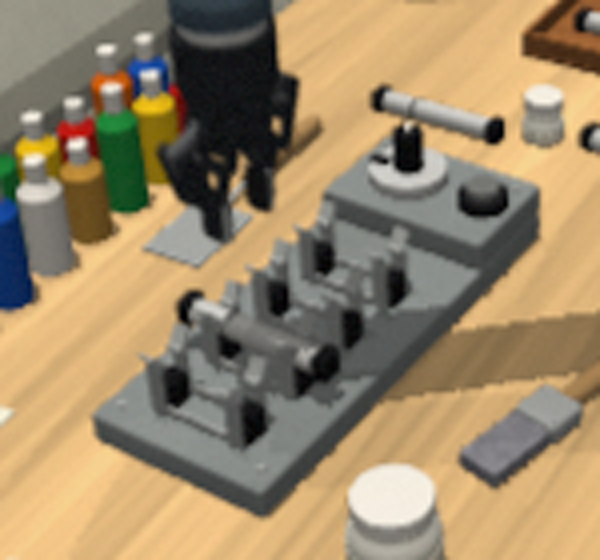

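The crop shows the marker lying across both finger pairs of station 2, with caps at (190,305) and (325,360). I'll check its height numerically while going to the next marker.

Call:
{"fn": "send_rows", "kwargs": {
  "rows": [
    {"tx": 12,"ty": 50,"tz": 0,"twist": 0},
    {"tx": 26,"ty": 110,"tz": 0,"twist": -0.02},
    {"tx": 41,"ty": 170,"tz": 0,"twist": -0.052},
    {"tx": 56,"ty": 230,"tz": 0,"twist": -0.052},
    {"tx": 70,"ty": 290,"tz": 0,"twist": -0.052},
    {"tx": 85,"ty": 350,"tz": 0,"twist": -0.052},
    {"tx": 97,"ty": 400,"tz": 5,"twist": -0.052},
    {"tx": 103,"ty": 425,"tz": 25,"twist": -0.052},
    {"tx": 104,"ty": 430,"tz": 55,"twist": -0.052},
    {"tx": 104,"ty": 430,"tz": 90,"twist": -0.052}
  ]
}}

```text
t: 20.95
tcp_pos: [0.6576, -0.1725, 0.0746]
tcp_rot: [-0.001, 1.0, -0.008, -0.001]
wrist_force: [0.1, 0.6, -0.1]
finger_gap: 0.0418
grip_force: 0.0
```

Call:
{"fn": "send_rows", "kwargs": {
  "rows": [
    {"tx": 0,"ty": 0,"tz": 15,"twist": 0},
    {"tx": 0,"ty": 0,"tz": 25,"twist": 0},
    {"tx": 0,"ty": 0,"tz": 25,"twist": 0},
    {"tx": 0,"ty": 0,"tz": 25,"twist": 0}
  ]
}}

```text
t: 21.45
tcp_pos: [0.6597, -0.1736, 0.0538]
tcp_rot: [0.0, 1.0, -0.008, 0.001]
wrist_force: [-0.0, -0.8, 0.5]
finger_gap: 0.0419
grip_force: 0.0
```

```bash
python3 - <<'E'
from pens import *
t=avg("top",2);s=avg("side",3);show(t)
rows((.661,-.1726,.006,-.017))
for z in(.066,.076):print(z,np.round(proj(s,place(V,[(.0675,.0825,z),(-.0675,.0825,z)])),1).tolist())
g=s["pixels"].max(2);m=(g<35).astype(np.uint8);n,l,st,ce=cv2.connectedComponentsWithStats(m)
for i in range(1,n):
    if 190<ce[i][0]<240 and 245<ce[i][1]<280: print(np.round(ce[i],1),st[i][4])
E
```

```text
pen xy 0.5663 -0.6473 yaw -0.808 L 0.024 0.159 px [472.  194.5] rgb [42 51 85]
pen xy 0.5416 -0.4191 yaw -0.008 L 0.024 0.148 px [401.9 203.5] rgb [86 79 74]
pen xy 0.2370 0.2820 yaw -0.963 L 0.025 0.155 px [181.5 305. ] rgb [49 54 87]
tx 1.9 ty -1.3 tz 47.2 twist 0.001
now [ 0.659  -0.1739  0.0532] yaw -0.016 t 21.7 q7 -1.57
0.066 [[197.4, 256.6], [230.8, 270.5]]
0.076 [[197.1, 254.2], [230.6, 268.0]]
[219.1 254.1] 35
[196.3 256.4] 15
[237.6 261.7] 36
[206.7 266.4] 21
[229.  272.1] 66
[193.6 276.1] 47
```

Marker B is home: its caps are at (197.5,256.2) and (231.2,270) against projected (197.4,256.6) and (230.8,270.5). Next I grasp marker A.

Call:
{"fn": "send_rows", "kwargs": {
  "rows": [
    {"tx": 2,"ty": -1,"tz": 15,"twist": 0},
    {"tx": 2,"ty": -1,"tz": 30,"twist": 0},
    {"tx": 2,"ty": -1,"tz": 41,"twist": 0},
    {"tx": 2,"ty": -1,"tz": 46,"twist": 0},
    {"tx": 2,"ty": -1,"tz": 47,"twist": 0},
    {"tx": 2,"ty": -1,"tz": 47,"twist": 0}
  ]
}}

```text
t: 22.45
tcp_pos: [0.6609, -0.1728, 0.0056]
tcp_rot: [0.0, 1.0, -0.008, 0.0]
wrist_force: [0.1, -0.2, 1.1]
finger_gap: 0.0416
grip_force: 0.0
```

Call:
{"fn": "send_rows", "kwargs": {
  "rows": [
    {"tx": 0,"ty": 0,"tz": 0,"twist": 0},
    {"tx": 0,"ty": 0,"tz": 0,"twist": 0},
    {"tx": 0,"ty": 0,"tz": 0,"twist": 0},
    {"tx": 0,"ty": 0,"tz": 0,"twist": 0}
  ],
  "jaw": 10,
  "newtons": 80
}}

```text
t: 22.95
tcp_pos: [0.6612, -0.1728, 0.0063]
tcp_rot: [0.0, 1.0, -0.008, 0.001]
wrist_force: [-1.0, 0.6, 5.6]
finger_gap: 0.0195
grip_force: 78.9
```

Call:
{"fn": "send_rows", "kwargs": {
  "rows": [
    {"tx": 0,"ty": 0,"tz": -15,"twist": 0},
    {"tx": 0,"ty": 0,"tz": -50,"twist": 0},
    {"tx": 0,"ty": 0,"tz": -100,"twist": 0},
    {"tx": 0,"ty": 0,"tz": -150,"twist": 0},
    {"tx": 0,"ty": 0,"tz": -170,"twist": 0}
  ]
}}

```text
t: 23.58
tcp_pos: [0.6626, -0.1729, 0.1797]
tcp_rot: [0.001, 1.0, -0.008, 0.003]
wrist_force: [0.5, 0.3, -0.3]
finger_gap: 0.0185
grip_force: 78.6
```

```bash
python3 go.py "(CL[2][0],CL[2][1]+.0025,.17,-.068)"
```

```text
tx -87.7 ty -369.6 tz 9.7 twist 0.052
now [ 0.6626 -0.1729  0.1797] yaw -0.016 t 23.6 q7 -1.53
```

Call:
{"fn": "send_rows", "kwargs": {
  "rows": [
    {"tx": -11,"ty": -45,"tz": 0,"twist": 0},
    {"tx": -24,"ty": -102,"tz": 0,"twist": 0.02},
    {"tx": -38,"ty": -160,"tz": 0,"twist": 0.052},
    {"tx": -52,"ty": -218,"tz": 0,"twist": 0.052},
    {"tx": -66,"ty": -276,"tz": 0,"twist": 0.052},
    {"tx": -77,"ty": -325,"tz": 0,"twist": 0.052},
    {"tx": -85,"ty": -357,"tz": 0,"twist": 0.052},
    {"tx": -88,"ty": -370,"tz": 15,"twist": 0.052},
    {"tx": -88,"ty": -370,"tz": 40,"twist": 0.052},
    {"tx": -88,"ty": -370,"tz": 60,"twist": 0.052}
  ]
}}

```text
t: 24.82
tcp_pos: [0.5777, 0.1961, 0.1123]
tcp_rot: [0.001, 0.999, -0.035, -0.001]
wrist_force: [-0.3, -0.1, -1.1]
finger_gap: 0.019
grip_force: 78.6
```

Call:
{"fn": "send_rows", "kwargs": {
  "rows": [
    {"tx": 0,"ty": 0,"tz": 0,"twist": 0},
    {"tx": 0,"ty": 0,"tz": 0,"twist": 0},
    {"tx": 0,"ty": 0,"tz": 0,"twist": 0},
    {"tx": 0,"ty": 0,"tz": 0,"twist": 0}
  ]
}}

```text
t: 25.32
tcp_pos: [0.5792, 0.1989, 0.1164]
tcp_rot: [-0.0, 0.999, -0.034, 0.001]
wrist_force: [-0.2, 0.2, -0.3]
finger_gap: 0.0189
grip_force: 78.6
```

```bash
python3 go.py "(CL[2][0],CL[2][1]+.0025,.061,-.068)"
```

```text
tx 1.7 ty 0.7 tz 55.4 twist -0.000
now [0.5792 0.1989 0.1164] yaw -0.068 t 25.3 q7 -2.24
```

Call:
{"fn": "send_rows", "kwargs": {
  "rows": [
    {"tx": 1,"ty": 0.5,"tz": 8,"twist": 0},
    {"tx": 1,"ty": 0.5,"tz": 16,"twist": 0},
    {"tx": 1,"ty": 0.5,"tz": 24,"twist": 0},
    {"tx": 1,"ty": 0.5,"tz": 32,"twist": 0},
    {"tx": 1,"ty": 0.5,"tz": 32,"twist": 0}
  ]
}}

```text
t: 25.95
tcp_pos: [0.5785, 0.1978, 0.082]
tcp_rot: [0.0, 0.999, -0.034, -0.001]
wrist_force: [-0.3, 0.1, -1.0]
finger_gap: 0.0191
grip_force: 78.6
```

Call:
{"fn": "send_rows", "kwargs": {
  "rows": [
    {"tx": 0,"ty": 0,"tz": 5,"twist": 0},
    {"tx": 0,"ty": 0,"tz": 10,"twist": 0},
    {"tx": 0,"ty": 0,"tz": 15,"twist": 0},
    {"tx": 0,"ty": 0,"tz": 20,"twist": 0},
    {"tx": 0,"ty": 0,"tz": 24,"twist": 0},
    {"tx": 0,"ty": 0,"tz": 26,"twist": 0},
    {"tx": 0,"ty": 0,"tz": 26,"twist": 0},
    {"tx": 0,"ty": 0,"tz": 26,"twist": 0}
  ]
}}

```text
t: 26.95
tcp_pos: [0.581, 0.1979, 0.0606]
tcp_rot: [0.001, 0.999, -0.034, 0.001]
wrist_force: [-3.8, -4.7, 15.1]
finger_gap: 0.0191
grip_force: 80.6
```

Same signature as before. Release, lift and re-measure the third marker.

Call:
{"fn": "send_rows", "kwargs": {
  "rows": [
    {"tx": 0,"ty": 0,"tz": 0,"twist": 0},
    {"tx": 0,"ty": 0,"tz": 0,"twist": 0},
    {"tx": 0,"ty": 0,"tz": 0,"twist": 0},
    {"tx": 0,"ty": 0,"tz": -20,"twist": 0},
    {"tx": 0,"ty": 0,"tz": -60,"twist": 0},
    {"tx": 0,"ty": 0,"tz": -110,"twist": 0}
  ],
  "jaw": 42
}}

```text
t: 27.7
tcp_pos: [0.5787, 0.198, 0.1685]
tcp_rot: [0.0, 0.999, -0.034, -0.001]
wrist_force: [-0.3, 0.5, 0.1]
finger_gap: 0.0423
grip_force: 0.0
```

```bash
python3 - <<'E'
from pens import *
t=avg("top",2);show(t)
q=[p for p in pens(t) if p[6][0]>p[6][2] and p[6][0]>70 and p[1]>-.35]
for p in q: rows((p[0],p[1],.08,p[2]))
E
```

```text
pen xy 0.5664 -0.6473 yaw -0.808 L 0.024 0.158 px [472.  194.5] rgb [41 50 83]
pen xy 0.5418 -0.4190 yaw -0.007 L 0.023 0.148 px [401.8 203.4] rgb [84 77 72]
pen xy 0.4377 -0.1874 yaw -0.283 L 0.020 0.147 px [331.  237.2] rgb [93 87 80]
pen xy 0.2694 -0.2551 yaw -1.502 L 0.019 0.151 px [354.9 290.3] rgb [41 76 34]
pen xy 0.2371 0.2818 yaw -0.961 L 0.025 0.155 px [181.5 305. ] rgb [47 53 85]
tx -119.9 ty 397.4 tz 95.8 twist 0.215
now [0.5843 0.2009 0.1758] yaw -0.068 t 27.8 q7 -2.21
```

Call:
{"fn": "send_rows", "kwargs": {
  "rows": [
    {"tx": -12,"ty": 45,"tz": 0,"twist": 0},
    {"tx": -30,"ty": 102,"tz": 0,"twist": 0.1},
    {"tx": -47,"ty": 160,"tz": 0,"twist": 0.215},
    {"tx": -64,"ty": 218,"tz": 0,"twist": 0.215},
    {"tx": -81,"ty": 276,"tz": 0,"twist": 0.215},
    {"tx": -97,"ty": 330,"tz": 0,"twist": 0.215},
    {"tx": -111,"ty": 375,"tz": 0,"twist": 0.215},
    {"tx": -117,"ty": 395,"tz": 20,"twist": 0.215},
    {"tx": -117,"ty": 395,"tz": 60,"twist": 0.215},
    {"tx": -117,"ty": 395,"tz": 100,"twist": 0.215}
  ]
}}

```text
t: 29.05
tcp_pos: [0.4366, -0.1889, 0.0675]
tcp_rot: [0.0, 0.99, -0.142, 0.001]
wrist_force: [0.7, 0.3, 0.4]
finger_gap: 0.0418
grip_force: 0.0
```

Call:
{"fn": "send_rows", "kwargs": {
  "rows": [
    {"tx": 0,"ty": 0,"tz": 10,"twist": 0},
    {"tx": 0,"ty": 0,"tz": 15,"twist": 0},
    {"tx": 0,"ty": 0,"tz": 15,"twist": 0},
    {"tx": 0,"ty": 0,"tz": 15,"twist": 0}
  ]
}}

```text
t: 29.55
tcp_pos: [0.4371, -0.1884, 0.0536]
tcp_rot: [0.0, 0.99, -0.141, 0.001]
wrist_force: [0.5, 0.0, 0.5]
finger_gap: 0.0422
grip_force: 0.0
```

```bash
python3 go.py "(.4377,-.1874,.006,-.283)"
```

```text
tx 0.3 ty -1.1 tz 47.6 twist -0.000
now [ 0.4371 -0.1884  0.0536] yaw -0.283 t 29.6 q7 -1.64
```

Call:
{"fn": "send_rows", "kwargs": {
  "rows": [
    {"tx": 0,"ty": -1,"tz": 15,"twist": 0},
    {"tx": 0,"ty": -1,"tz": 30,"twist": 0},
    {"tx": 0,"ty": -1,"tz": 41,"twist": 0},
    {"tx": 0,"ty": -1,"tz": 46,"twist": 0},
    {"tx": 0,"ty": -1,"tz": 47,"twist": 0},
    {"tx": 0,"ty": -1,"tz": 47,"twist": 0}
  ]
}}

```text
t: 30.3
tcp_pos: [0.4363, -0.1871, 0.0054]
tcp_rot: [0.0, 0.99, -0.141, 0.0]
wrist_force: [0.0, 0.4, -0.0]
finger_gap: 0.0416
grip_force: 0.0
```

Call:
{"fn": "send_rows", "kwargs": {
  "rows": [
    {"tx": 0,"ty": 0,"tz": 0,"twist": 0},
    {"tx": 0,"ty": 0,"tz": 0,"twist": 0},
    {"tx": 0,"ty": 0,"tz": 0,"twist": 0},
    {"tx": 0,"ty": 0,"tz": 0,"twist": 0}
  ],
  "jaw": 10,
  "newtons": 80
}}

```text
t: 30.8
tcp_pos: [0.4367, -0.1873, 0.0061]
tcp_rot: [0.0, 0.99, -0.141, 0.001]
wrist_force: [-1.0, 0.1, 6.7]
finger_gap: 0.019
grip_force: 78.4
```

Call:
{"fn": "send_rows", "kwargs": {
  "rows": [
    {"tx": 0,"ty": 0,"tz": -15,"twist": 0},
    {"tx": 0,"ty": 0,"tz": -50,"twist": 0},
    {"tx": 0,"ty": 0,"tz": -100,"twist": 0},
    {"tx": 0,"ty": 0,"tz": -150,"twist": 0},
    {"tx": 0,"ty": 0,"tz": -170,"twist": 0},
    {"tx": 0,"ty": 0,"tz": -170,"twist": 0}
  ]
}}

```text
t: 31.55
tcp_pos: [0.4376, -0.1877, 0.1778]
tcp_rot: [0.001, 0.99, -0.141, 0.003]
wrist_force: [-0.0, 0.6, -0.4]
finger_gap: 0.0187
grip_force: 78.4
```

```bash
python3 go.py "(CL[3][0],CL[3][1]+.0025,.17,-.068)"
```

```text
tx 43.7 ty -346.9 tz 7.8 twist -0.215
now [ 0.4376 -0.1877  0.1778] yaw -0.283 t 31.6 q7 -1.57
```

Call:
{"fn": "send_rows", "kwargs": {
  "rows": [
    {"tx": 6,"ty": -45,"tz": 0,"twist": 0},
    {"tx": 13,"ty": -102,"tz": 0,"twist": -0.1},
    {"tx": 20,"ty": -160,"tz": 0,"twist": -0.215},
    {"tx": 27,"ty": -218,"tz": 0,"twist": -0.215},
    {"tx": 35,"ty": -276,"tz": 0,"twist": -0.215},
    {"tx": 41,"ty": -325,"tz": 0,"twist": -0.215},
    {"tx": 44,"ty": -347,"tz": 0,"twist": -0.215},
    {"tx": 44,"ty": -347,"tz": 15,"twist": -0.215},
    {"tx": 44,"ty": -347,"tz": 40,"twist": -0.215},
    {"tx": 44,"ty": -347,"tz": 60,"twist": -0.215}
  ]
}}

```text
t: 32.8
tcp_pos: [0.5736, 0.1297, 0.1124]
tcp_rot: [0.002, 0.999, -0.036, -0.002]
wrist_force: [-0.2, 0.4, -0.7]
finger_gap: 0.0191
grip_force: 78.5
```

Call:
{"fn": "send_rows", "kwargs": {
  "rows": [
    {"tx": 0,"ty": 0,"tz": 0,"twist": 0},
    {"tx": 0,"ty": 0,"tz": 0,"twist": 0},
    {"tx": 0,"ty": 0,"tz": 0,"twist": 0},
    {"tx": 0,"ty": 0,"tz": 0,"twist": 0}
  ]
}}

```text
t: 33.3
tcp_pos: [0.576, 0.1341, 0.1163]
tcp_rot: [-0.0, 0.999, -0.034, 0.001]
wrist_force: [-0.5, 0.2, -1.8]
finger_gap: 0.0191
grip_force: 78.5
```

```bash
python3 go.py "(CL[3][0],CL[3][1]+.0025,.061,-.068)"
```

```text
tx 0.6 ty 0.8 tz 55.3 twist -0.000
now [0.576  0.1341 0.1163] yaw -0.068 t 33.3 q7 -2.13
```

Call:
{"fn": "send_rows", "kwargs": {
  "rows": [
    {"tx": 1,"ty": 0.8,"tz": 8,"twist": 0},
    {"tx": 1,"ty": 0.8,"tz": 16,"twist": 0},
    {"tx": 1,"ty": 0.8,"tz": 24,"twist": 0},
    {"tx": 1,"ty": 0.8,"tz": 32,"twist": 0},
    {"tx": 1,"ty": 0.8,"tz": 32,"twist": 0}
  ]
}}

```text
t: 33.92
tcp_pos: [0.5753, 0.1328, 0.0821]
tcp_rot: [0.0, 0.999, -0.034, -0.001]
wrist_force: [0.0, 0.2, -0.8]
finger_gap: 0.0192
grip_force: 78.5
```

Call:
{"fn": "send_rows", "kwargs": {
  "rows": [
    {"tx": 0,"ty": 0,"tz": 5,"twist": 0},
    {"tx": 0,"ty": 0,"tz": 10,"twist": 0},
    {"tx": 0,"ty": 0,"tz": 15,"twist": 0},
    {"tx": 0,"ty": 0,"tz": 20,"twist": 0},
    {"tx": 0,"ty": 0,"tz": 24,"twist": 0},
    {"tx": 0,"ty": 0,"tz": 26,"twist": 0},
    {"tx": 0,"ty": 0,"tz": 26,"twist": 0},
    {"tx": 0,"ty": 0,"tz": 26,"twist": 0}
  ]
}}

```text
t: 34.92
tcp_pos: [0.5779, 0.1328, 0.0604]
tcp_rot: [0.001, 0.999, -0.034, 0.001]
wrist_force: [-3.1, -1.3, 15.7]
finger_gap: 0.0192
grip_force: 80.4
```

Call:
{"fn": "send_rows", "kwargs": {
  "rows": [
    {"tx": 0,"ty": 0,"tz": 0,"twist": 0},
    {"tx": 0,"ty": 0,"tz": 0,"twist": 0},
    {"tx": 0,"ty": 0,"tz": 0,"twist": 0},
    {"tx": 0,"ty": 0,"tz": -20,"twist": 0},
    {"tx": 0,"ty": 0,"tz": -60,"twist": 0},
    {"tx": 0,"ty": 0,"tz": -120,"twist": 0},
    {"tx": -50,"ty": -50,"tz": -150,"twist": 0},
    {"tx": -100,"ty": -100,"tz": -150,"twist": 0},
    {"tx": -100,"ty": -100,"tz": -150,"twist": 0}
  ],
  "jaw": 42
}}

```text
t: 36.05
tcp_pos: [0.4803, 0.2445, 0.2098]
tcp_rot: [-0.001, 1.0, -0.03, 0.001]
wrist_force: [-0.1, -0.6, 0.2]
finger_gap: 0.0419
grip_force: 0.0
```

```bash
cat > m5.py <<'E'
from pens import *
import sys
t=avg("top",5);s=avg("side",5);show(t)
k=proj(t,place(V,(.025,-.175,.09)))[0];q=proj(s,place(V,(.025,-.175,.09)))[0]
out=[]
for c,u in((t,k),(s,q)):
    x,y=np.int32(u);x0,y0=x-15,y-15;p=c["pixels"][y0:y0+30,x0:x0+30,::-1];p=np.clip(p/np.percentile(p,99)*255,0,255)
    b=cv2.resize(p.astype(np.uint8),(390,390),interpolation=cv2.INTER_CUBIC)
    for P in [(.025,-.175,.112),(.025,-.175,.074)]+[(.025+.036*np.cos(a),-.175+.036*np.sin(a),.074) for a in np.arange(0,6.28,.5236)]+[(.025+.014*np.cos(a),-.175+.014*np.sin(a),.112) for a in np.arange(0,6.28,.5236)]:
        e=(proj(c,place(V,P))[0]-(x0,y0)+.5)*13;cv2.circle(b,tuple(int(i) for i in e),2,(0,0,255),-1)
    out.append(b)
x=s["pixels"][180:320,150:300,::-1]
out.append(0)
top=np.hstack(out[:2]);S=np.clip(cv2.resize(x,(400,373),interpolation=cv2.INTER_CUBIC)*1.1,0,255).astype(np.uint8)
cv2.imwrite(f"pics/{sys.argv[1]}.png",top);cv2.imwrite(f"pics/{sys.argv[1]}_s.png",S)
g=s["pixels"].max(2)
for j in(1,2,3):
    y=[.145,.08,.015,-.05][j]+.0025
    for xx in(.0675,-.0675):
        u=proj(s,place(V,(xx,y,.066)))[0];a,b=np.int32(np.round(u));W=g[b-5:b+6,a-5:a+6];yy,x2=np.nonzero(W<40);print(j+1,np.round(u,1),"dark at",np.round([a-5+x2.mean(),b-5+yy.mean()],1),len(yy))
rows()
E
python3 m5.py k1
```

```text
pen xy 0.5664 -0.6473 yaw -0.808 L 0.024 0.158 px [472.  194.5] rgb [40 50 83]
pen xy 0.5422 -0.4190 yaw -0.004 L 0.024 0.148 px [401.8 203.3] rgb [84 77 72]
pen xy 0.2694 -0.2553 yaw -1.502 L 0.019 0.150 px [355.  290.3] rgb [42 75 34]
pen xy 0.2370 0.2819 yaw -0.965 L 0.025 0.155 px [181.5 305. ] rgb [46 52 84]
2 [197.4 256.6] dark at [196.2 256. ] 18
2 [230.8 270.5] dark at [230.5 270.9] 55
3 [209.9 246.2] dark at [208.3 245.6] 16
3 [242.7 259.1] dark at [242.5 258.9] 55
4 [221.6 236.5] dark at [220.1 235.5] 13
4 [253.8 248.6] dark at [252.5 249.3] 47
now [0.4842 0.2381 0.2069] yaw -0.071 t 36.5 q7 -2.30
```

View pics/k1.png

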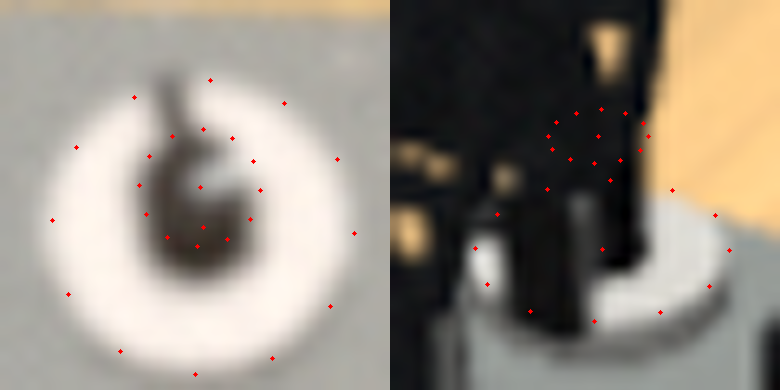

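View pics/k1_s.png

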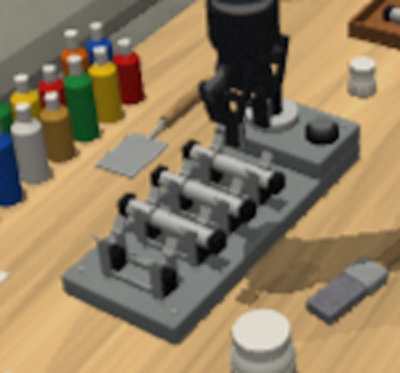

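All three markers sit in stations 2–4; the dark caps match the home projection to about 1 px. In the top panel the rib points to (167,80) and the pointer goes from (192,186) toward (245,155). The ring centre is about 0.6 px left of the projection, so its y is about 2 mm larger. Next I'll measure the angles numerically.

```bash
cat > ang.py <<'E'
from pens import *
V2=V+[0,.002,0]
def angs(t,verbose=1):
    # refine ring centre from bright disc
    g=t["pixels"].mean(2)
    u0=proj(t,place(V2,(.025,-.175,.074)))[0];x,y=np.int32(u0)
    G=cv2.resize(g[y-20:y+20,x-20:x+20],None,fx=8,fy=8,interpolation=cv2.INTER_CUBIC)
    m=(G>(np.median(g[y-30:y+30,x-30:x-16])+G.max())/2).astype(np.uint8)
    n,l,st,ce=cv2.connectedComponentsWithStats(m);i=1+st[1:,4].argmax();h=cv2.convexHull(cv2.findContours((l==i).astype(np.uint8),0,1)[0][0]);(ex,ey),ax,_=cv2.fitEllipse(h)
    c=np.array([x-20+(ex+.5)/8-.5,y-20+(ey+.5)/8-.5]);C=onz(t,c,.074)
    out=[C,np.array(ax)/8]
    th=np.arange(-np.pi,np.pi,.02)
    for z,rr,sg in((.079,np.linspace(.020,.035,12),-1),(.112,np.linspace(.004,.012,10),1)):
        S=[]
        for a in th:
            P=np.c_[C[0]+rr*np.cos(a),C[1]+rr*np.sin(a),np.full(len(rr),z)];q=proj(t,P).astype(np.float32)
            S.append(cv2.remap(g.astype(np.float32),q[None,:,0],q[None,:,1],cv2.INTER_CUBIC).mean())
        S=sg*np.array(S)
        if sg<0:S[np.abs(th)>2.2]=S.min()
        k=S.argmax();d=(th-th[k]+np.pi)%(2*np.pi)-np.pi;w=np.where(np.abs(d)<.5,np.clip(S-np.percentile(S,60),0,None),0);out.append(th[k]+(w*d).sum()/w.sum())
    return out
if __name__=="__main__":
    C,ax,rib,ptr=angs(avg("top",6));print("centre",np.round(C,4),"ax px",np.round(ax,1),"rib %.3f ptr %.3f turn %.3f"%(rib,ptr,rib-ptr))
    import pickle
    try:
        t,s=pickle.load(open("ts.pkl","rb"));print("initial",[np.round(a,3).tolist() for a in angs(t)])
    except Exception as e:print(e)
    rows((C[0],C[1],.2,-.5),(C[0],C[1],.09,-.5))
E
python3 ang.py
```

```text
centre [0.5936 0.0058 0.074 ] ax px [21.7 23.1] rib 0.178 ptr -1.199 turn 1.377
initial [[0.594, 0.006, 0.074], [21.615, 23.014], 0.174, -1.2]
tx 125.9 ty 225.7 tz 7.2 twist 0.432
tx 125.9 ty 225.7 tz 117.2 twist 0.432
now [0.4833 0.2395 0.2072] yaw -0.068 t 36.9 q7 -2.30
```

Call:
{"fn": "send_rows", "kwargs": {
  "rows": [
    {"tx": 25,"ty": 45,"tz": 0,"twist": 0.1},
    {"tx": 50,"ty": 90,"tz": 0,"twist": 0.25},
    {"tx": 75,"ty": 135,"tz": 0,"twist": 0.4},
    {"tx": 100,"ty": 180,"tz": 0,"twist": 0.53},
    {"tx": 117,"ty": 210,"tz": 0,"twist": 0.53},
    {"tx": 126,"ty": 226,"tz": 0,"twist": 0.53},
    {"tx": 126,"ty": 226,"tz": 30,"twist": 0.53},
    {"tx": 126,"ty": 226,"tz": 50,"twist": 0.53},
    {"tx": 126,"ty": 226,"tz": 60,"twist": 0.53},
    {"tx": 126,"ty": 226,"tz": 60,"twist": 0.53}
  ],
  "jaw": 50
}}

```text
t: 38.1
tcp_pos: [0.5927, 0.0065, 0.1464]
tcp_rot: [0.0, 0.956, -0.294, -0.001]
wrist_force: [0.3, 0.7, 0.1]
finger_gap: 0.05
grip_force: 0.0
```

Call:
{"fn": "send_rows", "kwargs": {
  "rows": [
    {"tx": 0,"ty": 0,"tz": 0,"twist": 0},
    {"tx": 0,"ty": 0,"tz": 0,"twist": 0},
    {"tx": 0,"ty": 0,"tz": 0,"twist": 0}
  ]
}}

```text
t: 38.48
tcp_pos: [0.5941, 0.0055, 0.148]
tcp_rot: [-0.0, 0.956, -0.295, 0.001]
wrist_force: [-1.2, -1.0, 0.1]
finger_gap: 0.0497
grip_force: 0.0
```

```bash
python3 go.py "(.5938,.006,.091,-.6)"
```

```text
tx -0.5 ty -0.2 tz 57.0 twist 0.002
now [0.5941 0.0055 0.148 ] yaw -0.598 t 38.5 q7 -2.37
```

Call:
{"fn": "send_rows", "kwargs": {
  "rows": [
    {"tx": 0,"ty": 0,"tz": 15,"twist": 0},
    {"tx": 0,"ty": 0,"tz": 30,"twist": 0},
    {"tx": 0,"ty": 0,"tz": 42,"twist": 0},
    {"tx": 0,"ty": 0,"tz": 49,"twist": 0},
    {"tx": 0,"ty": 0,"tz": 53,"twist": 0},
    {"tx": 0,"ty": 0,"tz": 55,"twist": 0},
    {"tx": 0,"ty": 0,"tz": 55,"twist": 0}
  ]
}}

```text
t: 39.35
tcp_pos: [0.5938, 0.0055, 0.0925]
tcp_rot: [-0.0, 0.956, -0.295, 0.0]
wrist_force: [0.1, -0.0, 0.5]
finger_gap: 0.0498
grip_force: 0.0
```

Call:
{"fn": "send_rows", "kwargs": {
  "rows": [
    {"tx": 0,"ty": 0,"tz": 0,"twist": 0},
    {"tx": 0,"ty": 0,"tz": 0,"twist": 0},
    {"tx": 0,"ty": 0,"tz": 0,"twist": 0},
    {"tx": 0,"ty": 0,"tz": 0,"twist": 0}
  ],
  "jaw": 15,
  "newtons": 30
}}

```text
t: 39.85
tcp_pos: [0.5943, 0.006, 0.093]
tcp_rot: [-0.001, 0.956, -0.295, 0.001]
wrist_force: [0.0, 1.2, 3.0]
finger_gap: 0.0265
grip_force: 30.3
```

Call:
{"fn": "send_rows", "kwargs": {
  "rows": [
    {"tx": 0,"ty": 0,"tz": 0,"twist": -0.14},
    {"tx": 0,"ty": 0,"tz": 0,"twist": -0.28},
    {"tx": 0,"ty": 0,"tz": 0,"twist": -0.42},
    {"tx": 0,"ty": 0,"tz": 0,"twist": -0.56},
    {"tx": 0,"ty": 0,"tz": 0,"twist": -0.7},
    {"tx": 0,"ty": 0,"tz": 0,"twist": -0.84},
    {"tx": 0,"ty": 0,"tz": 0,"twist": -0.98},
    {"tx": 0,"ty": 0,"tz": 0,"twist": -1.12},
    {"tx": 0,"ty": 0,"tz": 0,"twist": -1.25},
    {"tx": 0,"ty": 0,"tz": 0,"twist": -1.3}
  ]
}}

```text
t: 41.1
tcp_pos: [0.5943, 0.0068, 0.093]
tcp_rot: [-0.001, 0.939, 0.345, 0.001]
wrist_force: [0.6, 2.3, 2.3]
finger_gap: 0.0268
grip_force: 30.4
```

Call:
{"fn": "send_rows", "kwargs": {
  "rows": [
    {"tx": 0,"ty": 0,"tz": 0,"twist": 0},
    {"tx": 0,"ty": 0,"tz": 0,"twist": 0},
    {"tx": 0,"ty": 0,"tz": 0,"twist": 0}
  ]
}}

```text
t: 41.48
tcp_pos: [0.5943, 0.0068, 0.093]
tcp_rot: [-0.0, 0.939, 0.344, 0.001]
wrist_force: [0.2, 4.4, 4.8]
finger_gap: 0.0266
grip_force: 30.5
```

Call:
{"fn": "send_rows", "kwargs": {
  "rows": [
    {"tx": 0,"ty": 0,"tz": 0,"twist": 0},
    {"tx": 0,"ty": 0,"tz": 0,"twist": 0},
    {"tx": 0,"ty": 0,"tz": 0,"twist": 0},
    {"tx": 0,"ty": 0,"tz": -15,"twist": 0},
    {"tx": 0,"ty": 0,"tz": -40,"twist": 0},
    {"tx": 0,"ty": 0,"tz": -80,"twist": 0},
    {"tx": 0,"ty": 0,"tz": -110,"twist": 0},
    {"tx": -50,"ty": 50,"tz": -110,"twist": 0},
    {"tx": -90,"ty": 90,"tz": -110,"twist": 0},
    {"tx": -90,"ty": 90,"tz": -110,"twist": 0}
  ],
  "jaw": 50
}}

```text
t: 42.72
tcp_pos: [0.5819, -0.1309, 0.2029]
tcp_rot: [0.002, 0.941, 0.338, -0.001]
wrist_force: [0.4, 0.1, -0.0]
finger_gap: 0.0499
grip_force: 0.0
```

```bash
python3 ang.py; python3 m5.py k2
```

```text
centre [0.5935 0.0058 0.074 ] ax px [21.7 23. ] rib 0.195 ptr 0.100 turn 0.095
initial [[0.594, 0.006, 0.074], [21.615, 23.014], 0.174, -1.2]
tx 88.4 ty -88.1 tz 2.8 twist 1.206
tx 88.4 ty -88.1 tz 112.8 twist 1.206
now [ 0.5833 -0.1186  0.2028] yaw 0.706 t 43.0 q7 -0.92
pen xy 0.5664 -0.6473 yaw -0.808 L 0.024 0.158 px [472.  194.5] rgb [41 51 84]
pen xy 0.5416 -0.4192 yaw -0.010 L 0.024 0.148 px [401.9 203.5] rgb [85 78 73]
pen xy 0.2369 0.2821 yaw -0.963 L 0.025 0.155 px [181.4 305. ] rgb [48 53 86]
2 [197.4 256.6] dark at [196.3 255.9] 19
2 [230.8 270.5] dark at [230.6 270.9] 56
3 [209.9 246.2] dark at [208.3 245.6] 16
3 [242.7 259.1] dark at [242.5 259. ] 54
4 [221.6 236.5] dark at [220.1 235.5] 13
4 [253.8 248.6] dark at [252.5 249.3] 47
now [ 0.5829 -0.1214  0.2022] yaw 0.702 t 43.5 q7 -0.92
```

View pics/k2.png

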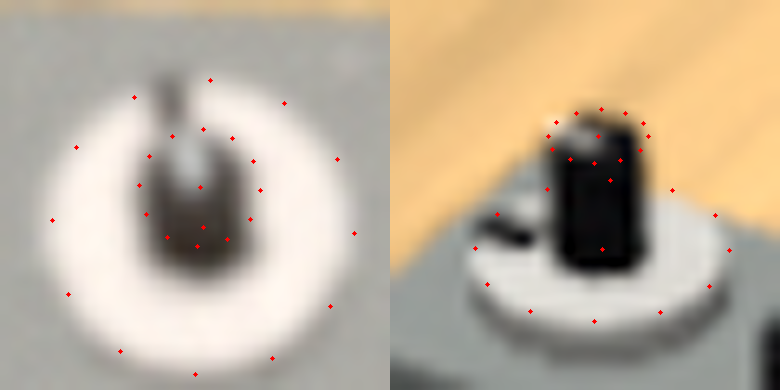

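The crop shows the pointer now nearly along the rib: rib tip at (172,85), pointer end at (190,145). The measured remainder is about 0.09 rad, so I'll trim it.

Call:
{"fn": "send_rows", "kwargs": {
  "rows": [
    {"tx": 45,"ty": -45,"tz": 0,"twist": 0},
    {"tx": 80,"ty": -80,"tz": 0,"twist": 0},
    {"tx": 90,"ty": -90,"tz": 0,"twist": 0},
    {"tx": 90,"ty": -90,"tz": 0,"twist": 0},
    {"tx": 90,"ty": -90,"tz": 30,"twist": 0},
    {"tx": 90,"ty": -90,"tz": 50,"twist": 0},
    {"tx": 90,"ty": -90,"tz": 55,"twist": 0},
    {"tx": 90,"ty": -90,"tz": 55,"twist": 0},
    {"tx": 90,"ty": -90,"tz": 55,"twist": 0}
  ]
}}

```text
t: 44.65
tcp_pos: [0.5944, 0.0054, 0.1483]
tcp_rot: [0.0, 0.939, 0.344, 0.001]
wrist_force: [-0.4, -0.3, 0.6]
finger_gap: 0.0501
grip_force: 0.0
```

```bash
python3 go.py "(.594,.0063,.093,.706)"
```

```text
tx 0.2 ty -0.9 tz 55.3 twist -0.004
now [0.5944 0.0054 0.1483] yaw 0.702 t 44.6 q7 -1.18
```

Call:
{"fn": "send_rows", "kwargs": {
  "rows": [
    {"tx": 0,"ty": -0.5,"tz": 15,"twist": 0},
    {"tx": 0,"ty": -0.5,"tz": 30,"twist": 0},
    {"tx": 0,"ty": -0.5,"tz": 42,"twist": 0},
    {"tx": 0,"ty": -0.5,"tz": 49,"twist": 0},
    {"tx": 0,"ty": -0.5,"tz": 53,"twist": 0},
    {"tx": 0,"ty": -0.5,"tz": 55,"twist": 0},
    {"tx": 0,"ty": -0.5,"tz": 55,"twist": 0}
  ]
}}

```text
t: 45.52
tcp_pos: [0.5935, 0.006, 0.0925]
tcp_rot: [0.0, 0.939, 0.344, 0.0]
wrist_force: [-0.7, -0.8, -0.1]
finger_gap: 0.0503
grip_force: 0.0
```

Call:
{"fn": "send_rows", "kwargs": {
  "rows": [
    {"tx": 0,"ty": 0,"tz": 0,"twist": 0},
    {"tx": 0,"ty": 0,"tz": 0,"twist": 0},
    {"tx": 0,"ty": 0,"tz": 0,"twist": 0},
    {"tx": 0,"ty": 0,"tz": 0,"twist": 0},
    {"tx": 0,"ty": 0,"tz": 0,"twist": -0.05},
    {"tx": 0,"ty": 0,"tz": 0,"twist": -0.09},
    {"tx": 0,"ty": 0,"tz": 0,"twist": -0.09},
    {"tx": 0,"ty": 0,"tz": 0,"twist": -0.09}
  ],
  "jaw": 15,
  "newtons": 30
}}

```text
t: 46.52
tcp_pos: [0.5935, 0.0061, 0.0929]
tcp_rot: [0.0, 0.923, 0.386, 0.0]
wrist_force: [-1.6, 0.2, 4.5]
finger_gap: 0.0269
grip_force: 30.1
```

Call:
{"fn": "send_rows", "kwargs": {
  "rows": [
    {"tx": 0,"ty": 0,"tz": 0,"twist": 0},
    {"tx": 0,"ty": 0,"tz": 0,"twist": 0},
    {"tx": 0,"ty": 0,"tz": 0,"twist": 0},
    {"tx": 0,"ty": 0,"tz": -15,"twist": 0},
    {"tx": 0,"ty": 0,"tz": -40,"twist": 0},
    {"tx": 0,"ty": 0,"tz": -80,"twist": 0},
    {"tx": 0,"ty": 0,"tz": -110,"twist": 0},
    {"tx": -50,"ty": 50,"tz": -110,"twist": 0},
    {"tx": -90,"ty": 90,"tz": -110,"twist": 0},
    {"tx": -90,"ty": 90,"tz": -110,"twist": 0}
  ],
  "jaw": 50
}}

```text
t: 47.78
tcp_pos: [0.5936, -0.1311, 0.2029]
tcp_rot: [0.002, 0.925, 0.38, -0.001]
wrist_force: [-0.0, -0.1, 0.0]
finger_gap: 0.0502
grip_force: 0.0
```

```bash
python3 ang.py; python3 m5.py k3; python3 go.py "(.5138,.0118,.13,.0)"
```

```text
centre [0.5936 0.0059 0.074 ] ax px [21.7 23. ] rib 0.173 ptr 0.258 turn -0.085
initial [[0.594, 0.006, 0.074], [21.615, 23.014], 0.174, -1.2]
tx 88.4 ty -87.8 tz 2.8 twist 1.296
tx 88.4 ty -87.8 tz 112.8 twist 1.296
now [ 0.5944 -0.1187  0.2028] yaw 0.796 t 48.1 q7 -0.85
pen xy 0.5666 -0.6475 yaw -0.809 L 0.024 0.159 px [472.1 194.4] rgb [41 51 84]
pen xy 0.5415 -0.4191 yaw -0.009 L 0.024 0.148 px [401.9 203.5] rgb [85 78 73]
pen xy 0.2370 0.2820 yaw -0.964 L 0.025 0.155 px [181.5 305. ] rgb [48 54 86]
2 [197.4 256.6] dark at [196.3 255.9] 19
2 [230.8 270.5] dark at [230.6 270.8] 58
3 [209.9 246.2] dark at [208.3 245.6] 16
3 [242.7 259.1] dark at [242.5 259. ] 54
4 [221.6 236.5] dark at [220.1 235.5] 13
4 [253.8 248.6] dark at [252.6 249.2] 48
now [ 0.5941 -0.1214  0.2022] yaw 0.792 t 48.6 q7 -0.85
tx 38.4 ty -150.7 tz 72.2 twist 0.792
now [ 0.5941 -0.1214  0.2022] yaw 0.792 t 48.6 q7 -0.85
```

View pics/k3.png

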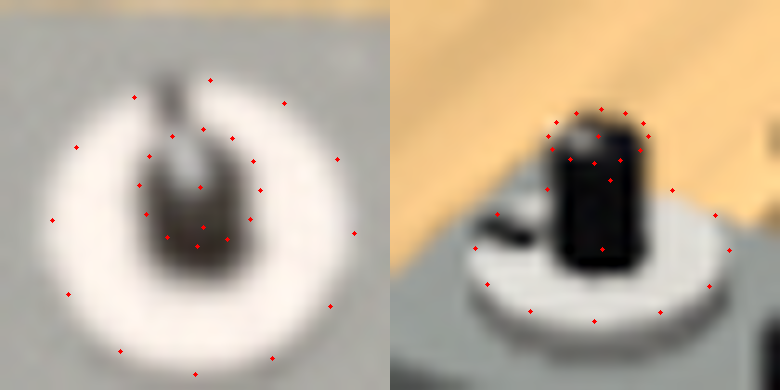

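The pointer at (187,140) and the rib at (172,85) are parallel within the measuring noise. The three estimates average about 0.03 rad apart, and the rib has not moved (0.174 → 0.173). The markers are unchanged, so next is the start button.

Call:
{"fn": "send_rows", "kwargs": {
  "rows": [
    {"tx": 12,"ty": -45,"tz": 0,"twist": 0.15},
    {"tx": 25,"ty": -95,"tz": 0,"twist": 0.3},
    {"tx": 35,"ty": -135,"tz": 0,"twist": 0.45},
    {"tx": 38.4,"ty": -151,"tz": 0,"twist": 0.6},
    {"tx": 38.4,"ty": -151,"tz": 25,"twist": 0.75},
    {"tx": 38.4,"ty": -151,"tz": 55,"twist": 0.79},
    {"tx": 38.4,"ty": -151,"tz": 85,"twist": 0.79},
    {"tx": 38.4,"ty": -151,"tz": 100,"twist": 0.79},
    {"tx": 38.4,"ty": -151,"tz": 100,"twist": 0.79},
    {"tx": 38.4,"ty": -151,"tz": 100,"twist": 0.79}
  ],
  "jaw": 0
}}

```text
t: 49.82
tcp_pos: [0.5147, 0.0122, 0.1034]
tcp_rot: [-0.0, 1.0, 0.001, 0.001]
wrist_force: [-0.8, 1.1, -0.0]
finger_gap: 0.0002
grip_force: 0.0
```

```bash
python3 go.py "(.5138,.0118,.08,.0)"; python3 - <<'E'
from pens import *
import pickle
t,s=pickle.load(open("ts.pkl","rb"))
# button in side view: dark top rim; print projected centres for heights
for z in(.062,.07,.078): print(z,np.round(proj(s,place(V+[0,.002,0],(-.055,-.175,z)))[0],1),np.round(proj(t,place(V+[0,.002,0],(-.055,-.175,z)))[0],1))
E
```

```text
tx -0.9 ty 0.4 tz 23.4 twist 0.002
now [0.5147 0.0122 0.1034] yaw 0.002 t 49.8 q7 -1.88
0.062 [270.2 230.1] [267.3 212.1]
0.07 [270.2 228.2] [267.2 211.6]
0.078 [270.1 226.4] [267.2 211.1]
```

Call:
{"fn": "send_rows", "kwargs": {
  "rows": [
    {"tx": 0,"ty": 0,"tz": 8,"twist": 0},
    {"tx": 0,"ty": 0,"tz": 15,"twist": 0},
    {"tx": 0,"ty": 0,"tz": 20,"twist": 0},
    {"tx": 0,"ty": 0,"tz": 24,"twist": 0},
    {"tx": 0,"ty": 0,"tz": 24,"twist": 0}
  ]
}}

```text
t: 50.45
tcp_pos: [0.5134, 0.0119, 0.0782]
tcp_rot: [0.0, 1.0, 0.001, -0.0]
wrist_force: [-0.9, -0.8, 4.1]
finger_gap: -0.0001
grip_force: 1.8
```

Call:
{"fn": "send_rows", "kwargs": {
  "rows": [
    {"tx": 0,"ty": 0,"tz": 2,"twist": 0},
    {"tx": 0,"ty": 0,"tz": 4,"twist": 0},
    {"tx": 0,"ty": 0,"tz": 4,"twist": 0}
  ]
}}

```text
t: 50.82
tcp_pos: [0.5135, 0.0119, 0.076]
tcp_rot: [0.001, 1.0, 0.001, -0.001]
wrist_force: [-7.0, -0.8, 14.6]
finger_gap: 0.0001
grip_force: 7.4
```

Call:
{"fn": "send_rows", "kwargs": {
  "rows": [
    {"tx": 0,"ty": 0,"tz": 2,"twist": 0},
    {"tx": 0,"ty": 0,"tz": 4,"twist": 0},
    {"tx": 0,"ty": 0,"tz": 4,"twist": 0}
  ]
}}

```text
t: 51.2
tcp_pos: [0.5137, 0.0119, 0.0755]
tcp_rot: [0.002, 1.0, 0.001, -0.001]
wrist_force: [-14.7, -1.8, 37.6]
finger_gap: 0.0003
grip_force: 19.2
```

Call:
{"fn": "send_rows", "kwargs": {
  "rows": [
    {"tx": 0,"ty": 0,"tz": 0,"twist": 0},
    {"tx": 0,"ty": 0,"tz": -10,"twist": 0},
    {"tx": 0,"ty": 0,"tz": -40,"twist": 0},
    {"tx": 0,"ty": 0,"tz": -90,"twist": 0},
    {"tx": 0,"ty": 0,"tz": -140,"twist": 0},
    {"tx": -30,"ty": 60,"tz": -150,"twist": 0},
    {"tx": -50,"ty": 120,"tz": -150,"twist": 0},
    {"tx": -60,"ty": 170,"tz": -150,"twist": 0},
    {"tx": -60,"ty": 190,"tz": -150,"twist": 0},
    {"tx": -60,"ty": 190,"tz": -150,"twist": 0}
  ]
}}

```text
t: 52.45
tcp_pos: [0.454, -0.1793, 0.22]
tcp_rot: [-0.0, 1.0, -0.001, 0.0]
wrist_force: [0.2, 0.9, -1.2]
finger_gap: 0.0001
grip_force: 0.0
```

```bash
python3 ang.py; python3 m5.py k4; python3 - <<'E'
import cv2,numpy as np
a=cv2.imread("pics/k4.png");b=cv2.imread("pics/k4_s.png")
cv2.imwrite("pics/k4b.png",np.hstack([cv2.resize(a,(390,195)),cv2.resize(b,(400,195*2))[:195]]) if 0 else np.hstack([a[:373,:390],b]))
E
```

```text
centre [0.5935 0.0058 0.074 ] ax px [21.7 23.1] rib 0.177 ptr 0.227 turn -0.051
initial [[0.594, 0.006, 0.074], [21.615, 23.014], 0.174, -1.2]
tx 140.0 ty -181.0 tz 20.2 twist 0.506
tx 140.0 ty -181.0 tz 130.2 twist 0.506
now [ 0.4546 -0.176   0.2202] yaw 0.006 t 52.8 q7 -1.33
pen xy 0.5665 -0.6474 yaw -0.808 L 0.024 0.159 px [472.  194.4] rgb [40 49 82]
pen xy 0.5422 -0.4190 yaw -0.008 L 0.024 0.149 px [401.8 203.3] rgb [82 75 71]
pen xy 0.2370 0.2820 yaw -0.962 L 0.025 0.155 px [181.5 305. ] rgb [47 52 83]
2 [197.4 256.6] dark at [196.3 255.9] 19
2 [230.8 270.5] dark at [230.6 270.8] 58
3 [209.9 246.2] dark at [208.3 245.6] 16
3 [242.7 259.1] dark at [242.5 259. ] 54
4 [221.6 236.5] dark at [220.1 235.5] 13
4 [253.8 248.6] dark at [252.6 249.2] 48
now [ 0.4539 -0.1781  0.2203] yaw 0.002 t 53.2 q7 -1.33
```

View pics/k4b.png

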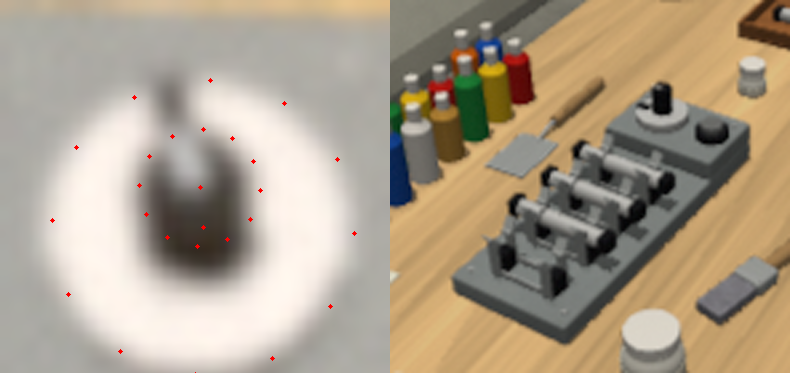

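The final check is good. Three markers are snapped in the clips, the finished one is in the tray, and the pointer is about 0.05 rad from the rib. The button is up again and the robot is clear of everything.

```bash
python3 -c "
from rig import r
print(r.hand_in())"
```

```text
the job is handed in; nothing more can be done
None
```

I handed in the job with three bench markers in stations 2–4, the finished one in the tray, the knob pointer about 0.05 rad off the rib (0.15 allowed), the ring unmoved, and the start button pressed to its stop and released; hand-in gave no verdict.

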